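# Change over the twin paste-cartridge rack and replace the empty cartridge

### The job

The red-knobbed lever on the twin cartridge rack leans towards the bay that has been feeding the machine, and the cartridge in that bay is now empty. First throw the lever right over to the other bay, then slide the keeper bar all the way back, lay the empty cartridge flat in the blue tray and lay the fresh red-capped cartridge in the bay it came from, cap towards the lever like its neighbour. Finally slide the keeper bar fully home over both cartridges; the other cartridge stays in its bay.

Things in the scene. Friction and masses are not known exactly. Their poses are not given: they have to be found in the camera images.
- rack: Fixed aluminium rack; base plate 215 (x) x 150 (y) x 12 mm. Origin on the bench under its middle, x to its back (away from the robot), y to its left bay. Lever at the front, two bays at y = +-45 mm, keeper bar behind. A guide 20 mm wide, 61 mm high stands at y = 0, x = 44..110 mm. (A fixed vice, 53 mm high, stands to the right: x 0.45..0.51, y up to 0.205 m.)
- bay_left (a point): Where the middle of a cartridge in the left bay belongs: on its axis, 45 mm above the bench, rack x = 20, y = 45 mm. Rack axes; cap towards -x (lever). It can lie 5 mm fore or aft. The bay is two open-topped V saddles (tops 48 mm above the bench) at rack x = -2..12 (under the collar) and 48..60 mm (under the barrel), free space between them, and an end stop, 40 mm high, at x = 73..79 mm.
- bay_right (a point): The same point of the right bay, at rack x = 20 mm, y = -45 mm.
- lever (a joint): Changeover lever: 8 mm rod, red ball of 22 mm; pivot 40 mm above the bench at rack x = -80, y = 0 mm. Swings sideways -0.6..0.6 rad, 0 upright, positive leans to the left bay, negative to the right. Top-heavy, nearly frictionless: pushed past upright it falls to that stop. At the start it rests on one stop: that side is the used bay.
- lever_tip (a point): Centre of the red ball, 66 mm from the pivot: 106 mm above the bench when upright, 94 mm at either stop, then 37 mm to the side.
- keeper (a joint): Keeper bar travel in m along the rack's x: 0 is fully home over both barrels (bar at rack x = 48..60 mm), 0.036 is fully back, clear of the cartridges. Slides with about 1 N of friction and stays where it is left.
- keeper_knob (a point): On the axis of the keeper's upright black knob, 94 mm above the bench: a post of 18 mm diameter, 72 to 108 mm above the bench, at rack x = 54, y = 0 mm with the bar home. The bar is 126 mm long (y), 12 mm wide, underside 63 mm above the bench.
- cartridge_left: Blue-capped syringe cartridge, 96 mm long, 35 g, in the left bay at the start. Long axis y: cap at -y, square flange (26 x 23 x 2 mm) at y = 46..48 mm. Barrel 17 mm in diameter, y = -16..46 mm, tapering to the cap; blue collar of 23 mm diameter at y = -20..-8 mm. Origin 11.5 mm below the barrel's axis. In a bay, grip the barrel about y = 10 mm, between the saddles.
- cartridge_left_mid (a point): On the barrel's axis, at the body's x = 0, y = 0; 11.5 mm above a surface it lies flat on.
- cartridge_left_cap (a point): In its blue cap, on the axis 42 mm from the middle point (at the body's y = -42 mm).
- cartridge_right: The same kind of blue-capped cartridge, lying in the right bay at the start.
- cartridge_right_mid (a point): As on the left cartridge.
- cartridge_right_cap (a point): As on the left cartridge.
- fresh_cartridge: The fresh cartridge, lying on the bench at the right, behind the control box and beside the tray, cap roughly towards the robot: same shape, size and axes as the others, but with a red cap. (The control box, fixed, is 87 mm high and ends at x = 0.565 m.)
- fresh_cartridge_mid (a point): Middle of the fresh cartridge, on the barrel's axis, at the body's x = 0, y = 0; 11.5 mm above the bench at the start.
- fresh_cartridge_cap (a point): In the red cap, on the axis 42 mm from the middle point (at the body's y = -42 mm).
- tray_centre (a point): Centre of the inner floor of the blue open tray for empties (fixed): outside 120 (x) x 85 (y) x 22 mm, walls and floor 4 mm. The floor is 4 mm above the bench; x runs along the long side. (A tall fixed bracket stands between tray and rack, from x = 0.63 m back, y = 0.01 to 0.25 m: swing round in front of it.)

How it is judged:
By the outcome, as a careful person would: the job done as asked, in the order asked, and still so for the second after the job is handed in, with the robot touching nothing.
It also fails if it takes over 72 s, if anything falls off the work surface, if the arm or the gripper's body presses on something with over 40 N, if the wrist force passes 120 N, or if a joint passes its speed limit or range.

### The arm

A 6-joint arm with a two-finger parallel gripper is mounted at the origin on a cart in front of the work surface, level with it; the furniture and walls round the work are solid. World frame = base frame: x ahead of the robot, y to its left, z up, the work surface at z = 0. Lengths are in m, angles in rad, forces in N, time in s.
With the tool pointing down it reaches from about 0.325 to 0.75 m from the base axis. Payload 7.6 kg.
Tool frame: the origin (TCP) lies between the finger pads; the fingertips stand 14 mm ahead of it and the grasp point (between the pads) lies 5 mm behind it; x points along the fingers, y is the direction in which the jaws open and shut, and the axes are right-handed (so a half turn about x gives the same grasp; the last joint's range is limited). The gripper opens to 85 mm and grips with 20 to 120 N. Pads are 22 mm wide; open, the fingers measure 114 mm over their backs; the gripper's body (76 mm by 85 mm) begins 54 mm behind the grasp point. The pads swing forward as they close: fully open they stand 13 mm farther back than shut.
Start: joints at [1.187, 0.052, 1.401, -0, 1.689, -0.07], TCP at [0.162, 0.499, 0.213] pointing down, gripper open.
Joint ranges: [-2.9, 2.9], [-0.91, 2.17], [0.12, 2.37], [-1.06, 4.2], [0.26, 2.73], [-2.93, 2.93]. Speed limits (rad/s): [2.57, 2.57, 3.01, 3.14, 3.14, 3.14].

### API

Orientations are given as a rotation vector (axis times angle).
In Python, from plant import readout, cams, ticket, finder gives the robot as it stands.
- The arm moves only by the tool carry_out, never from a script. Its argument "commands" is one flat list of numbers, 6 for each row, row after row: the shift along the tool's x, y, z in m, then the turn, a rotation vector about the tool's x, y, z in rad. In form: [dx, dy, dz, wx, wy, wz, dx, dy, dz, wx, wy, wz, ...]. A call has 1 to 20 rows; each row shifts and turns the pose as measured when the row begins, along the tool's axes as they then stand; what a row does not reach is not made up. A row lasts 1/10 s, in which the tool goes at most 50 mm and 8.59 degrees, less where a joint would pass 70% of its speed; a pose out of reach is approached as far as the arm can. A call with a gripper value outside its range is refused whole. "grip" is the finger opening in m, from 0 to 0.0854, set as the call begins (left out, the last holds). The fingers move at their own pace and stop on an object; "grip_force" is the grip in N (left out, the last holds). Time passes only in rows, so rows that do not move let the fingers close. It gives the time, the measured TCP pose, the force and the opening at its end, in the units of the state.
- readout.observe(): the state, without advancing time (a new reading comes with each control period).
- cams.capture(name): name is "scene" or "top"; returns (picture, depth): 480x640x3 uint8, red, green, blue; 480x640 float32, m along the optical axis (not along the pixel's ray), 0 where there is no reading.
- cams.calibration(name): a dict with "fx", "fy", "cx", "cy" (pixels), "dist" ([k1, k2, p1, p2, k3] as OpenCV has them; the pictures are not rectified), "rvec" (rotation vector, rad) and "tvec" (3), from world to camera coordinates, as OpenCV has them. Camera axes: x right, y down, z forward; pixel columns grow to the right and rows downward; lengths in m; the calibration is good to about 2 mm. A picture is of the moment at which its call begins. calibration takes no time and is no camera call.
- ticket.finish_job(): hands the job in, once; it reports no verdict.
Trained networks look in the newest picture that a camera, given by its name, has taken for a name from the list of things; names that differ only in an ending like _2 or _b are one class to them, and where a whole thing is asked for, a point or a joint stands for the part that bears it (a point fixed in the world has none). Each returns a list of dicts, best first, with "confidence" (0 to 1); they miss things now and then, are a little off and sometimes report something else, mostly with a low value. They report only what shows in the picture. A call takes as long as a camera call.
- finder.search_frame(camera, target): "centre" ([row, column] in pixels, amid what is visible of it).
- finder.trace(camera, target): "pixels" (480x640 bool, what is visible of it) and "centre" ([row, column] in pixels, amid what is visible of it).
- finder.place_of(camera, target): "centre" ([row, column] in pixels: a listed point, or the origin of a listed thing).
The state is a dict: "time": time; "joint_pos": joint angles; "joint_velocities": joint speeds; "joint_torque": joint torques, N m; "eef_pos": TCP position; "tcp_rot": TCP orientation; "contact_force": force on the tool from outside, world axes, zero at the start; "ft_torque": the same for the moment, N m; "width": finger opening in m.
Only numpy, scipy, OpenCV 4.12 (cv2) and the standard library are available. Lean on these libraries where they do the work, as an engineer would, in place of code of your own. Each camera call takes 0.05 s, during which the arm holds its last target.

## Working session

There is one attempt and no reset: what is moved stays moved. The work goes in short steps, Python scripts to look and compute and a tool call to move; the robot and the scene stay as the last step left them, time stands still between calls to the robot, and variables do not carry over. Pictures are saved under pics/ and viewed, and the job is handed in when it is done.

Besides the shell and the picture viewer there is one more tool, called in YAML: its name, and indented under it one key for each argument. carry_out: Moves the arm, as the interface text tells. Its arguments: {"type":"object","properties":{"commands":{"type":"array"},"grip":{"type":"number"},"grip_force":{"type":"number"}},"required":["commands"]}

```bash
ls -la; mkdir -p pics; python3 - <<'E'
from plant import readout, cams, ticket, finder
import cv2, numpy as np
s=readout.observe(); print(s)
for n in ("scene","top"):
    p,d=cams.capture(n); cv2.imwrite(f"pics/{n}0.png",p[:,:,::-1]); np.save(f"pics/{n}0.npy",d)
    print(n,cams.calibration(n))
    for t in ["rack","bay_left","bay_right","lever_tip","keeper_knob","cartridge_left_mid","cartridge_left_cap","cartridge_right_mid","cartridge_right_cap","fresh_cartridge_mid","fresh_cartridge_cap","tray_centre"]:
        r=finder.place_of(n,t); print(n,t,[(np.round(x["centre"],1).tolist(),round(x["confidence"],2)) for x in r[:3]])
print(readout.observe()["time"])
E
```

```text
total 12
drwxr-xr-x  3 agent agent 4096 Dec  7 08:32 .
drwxr-xr-x 23 root  root  4096 Dec  7 08:32 ..
drwxr-xr-x  2 agent agent 4096 Dec  7 08:32 pics
{'time': 0.0, 'joint_pos': array([ 1.18673265e+00,  5.28711157e-02,  1.40174219e+00,  8.54050760e-06,
        1.68856654e+00, -7.02815547e-02]), 'joint_velocities': array([-0.00013444, -0.00020974, -0.00123321, -0.00012303, -0.00081959,
       -0.00056394]), 'joint_torque': array([ 3.00749507e-04, -3.81697440e+01, -3.60169780e+01, -5.73393459e-05,
        6.63982501e-03,  7.42766957e-06]), 'eef_pos': array([0.16189017, 0.49907484, 0.21204564]), 'tcp_rot': array([ 0.24505547,  1.55709765, -0.24748987]), 'contact_force': array([0.13105007, 0.44271408, 0.43022222]), 'ft_torque': array([-0.03282549, -0.03932182, -0.03282516]), 'width': 0.0852433126731701}
scene {'fx': 534.8108862070382, 'fy': 534.8108862070382, 'cx': 315.2709063486668, 'cy': 250.36984769763754, 'dist': array([0.01936815, 0.        , 0.        , 0.        , 0.        ]), 'rvec': array([ 0.64992352, -2.48330432,  1.3676884 ]), 'tvec': array([0.51105132, 0.18087678, 1.0174002
[... 957 characters left out ...]
 'tvec': array([0.07318029, 0.55553754, 1.193257  ])}
top rack [([259.7, 198.6], 0.83)]
top bay_left [([243.1, 178.2], 0.68), ([200.1, 390.8], 0.2)]
top bay_right [([252.0, 214.0], 0.76)]
top lever_tip [([202.5, 389.0], 0.48), ([258.1, 172.2], 0.39)]
top keeper_knob [([232.7, 195.0], 0.96)]
top cartridge_left_mid [([241.9, 178.5], 0.72), ([261.2, 198.9], 0.54)]
top cartridge_left_cap [([252.5, 215.8], 0.64)]
top cartridge_right_mid [([253.4, 216.5], 0.68)]
top cartridge_right_cap [([272.0, 211.1], 0.71)]
top fresh_cartridge_mid [([203.9, 450.0], 0.77)]
top fresh_cartridge_cap [([224.7, 444.8], 0.68), ([261.2, 169.7], 0.38)]
top tray_centre [([202.4, 389.3], 0.75), ([242.1, 179.9], 0.68)]
1.3
```

View pics/scene0.png

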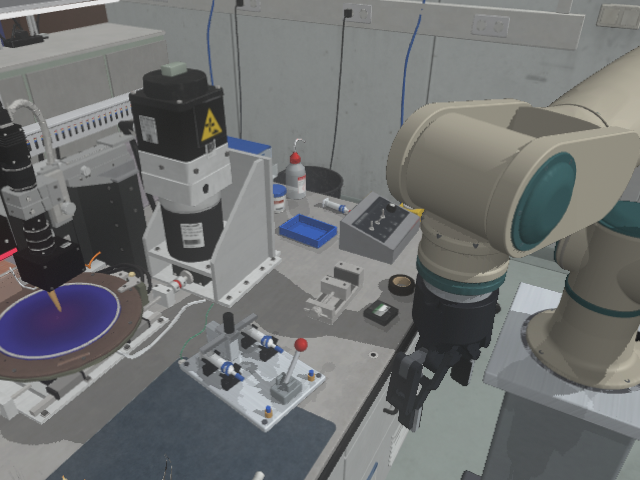

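View pics/top0.png

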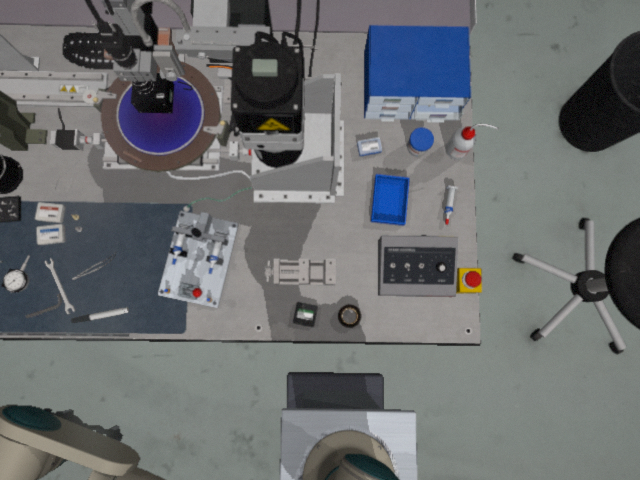

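```bash
python3 - <<'E'
import cv2
p=cv2.imread("pics/top0.png")[180:330,130:280]; cv2.imwrite("pics/topcrop0.png",cv2.resize(p,(600,600),interpolation=cv2.INTER_CUBIC))
p=cv2.imread("pics/scene0.png")[260:430,160:340]; cv2.imwrite("pics/scenecrop0.png",cv2.resize(p,(630,595),interpolation=cv2.INTER_CUBIC))
E
```

```text
(no output)
```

View pics/topcrop0.png

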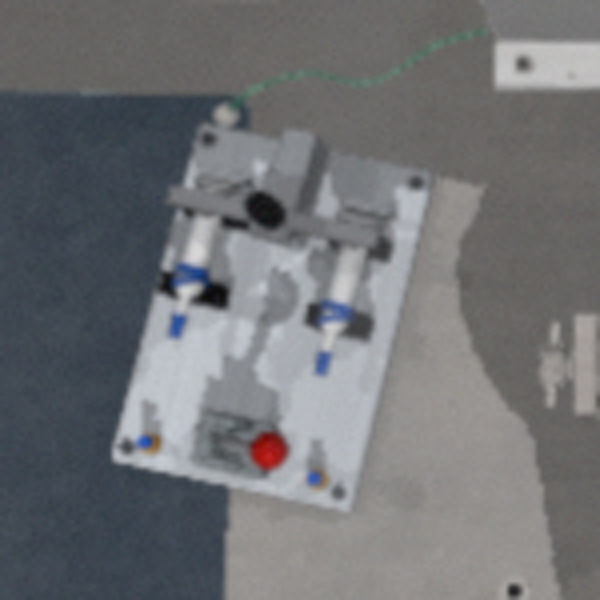

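View pics/scenecrop0.png

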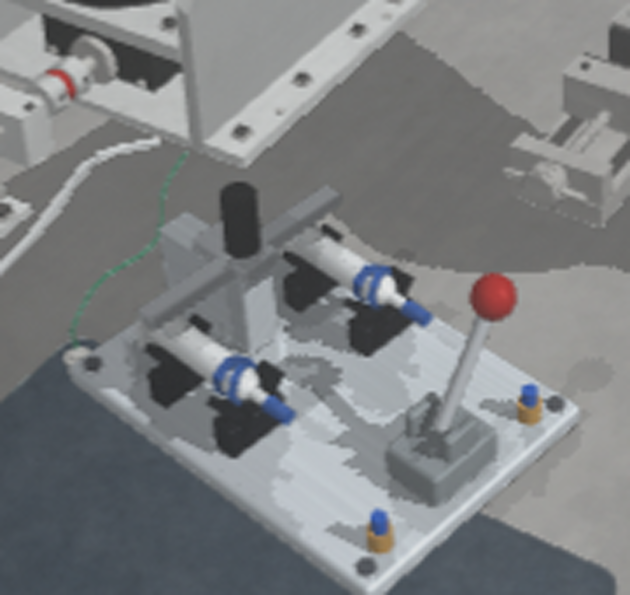

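The rack is at left and the red ball (top ≈ row 292, col 197) leans to −y, so the right bay is the used one. The fresh cartridge is at top ≈ (204, 450) and the tray at ≈ (200, 389). I'll fit the poses from both views.

```bash
cat > h.py <<'E'
import numpy as np, cv2
from scipy.optimize import least_squares
from scipy.spatial.transform import Rotation as R
from plant import readout, cams, ticket, finder
def cal(n):
    c=cams.calibration(n); K=np.array([[c["fx"],0,c["cx"]],[0,c["fy"],c["cy"]],[0,0,1]]); return K,c["dist"],c["rvec"],c["tvec"]
def proj(n,P):
    K,d,r,t=cal(n); return cv2.projectPoints(np.asarray(P,float).reshape(-1,1,3),r,t,K,d)[0].reshape(-1,2)
def onplane(n,uv,z):
    K,d,r,t=cal(n); q=cv2.undistortPoints(np.array(uv,float).reshape(-1,1,2),K,d).reshape(-1,2)
    Rm=cv2.Rodrigues(r)[0]; C=-Rm.T@t; D=np.c_[q,np.ones(len(q))]@Rm
    return C+D*((z-C[2])/D[:,2])[:,None]
def rackpt(p,x,y,z): c,s=np.cos(p[2]),np.sin(p[2]); return np.array([p[0]+c*x-s*y,p[1]+s*x+c*y,z])
E
python3 - <<'E'
from h import *
def cr(u,s,o): return ((u[0]+.5)/s-.5+o[0],(u[1]+.5)/s-.5+o[1])
mdl=dict(fl=(-.1075,.075,.012),fr=(-.1075,-.075,.012),br=(.1075,-.075,.012),bl=(.1075,.075,.012),ball=(-.080,-.037,.094),knob=(.054,0,.108))
T=dict(fl=(118,461),fr=(350,509),br=(435,172),bl=(203,122),ball=(268,450),knob=(266,209))
S=dict(fl=(366,588),fr=(577,408),bl=(72,358),ball=(493,297),knob=(240,190))
obs=[("top",k,cr(v,4,(130,180))) for k,v in T.items()]+[("scene",k,cr(v,3.5,(160,260))) for k,v in S.items()]
for use in (("top",),("scene",),("top","scene")):
    o=[x for x in obs if x[0] in use]
    f=lambda p:np.concatenate([proj(n,[rackpt(p,*mdl[k])])[0]-np.array(uv) for n,k,uv in o])
    r=least_squares(f,[.45,.37,-.2],loss="soft_l1"); print(use,np.round(r.x,4)); print(np.round(f(r.x).reshape(-1,2),1).tolist())
p=r.x
for k,q in dict(bayL=(.02,.045,.045),bayR=(.02,-.045,.045)).items(): print(k,rackpt(p,*q),proj("top",[rackpt(p,*q)]),proj("scene",[rackpt(p,*q)]))
print(onplane("top",[(450,203.9),(444.8,224.7)],.0115), onplane("top",[(389.3,202.4)],.004),onplane("scene",[(309,231.7)],.004))
# depth checks of bench plane
for n in("top","scene"):
    d=np.load(f"pics/{n}0.npy"); K,dd,rr,t=cal(n); print(n,d[300,240] if n=="top" else d[365,360], (cv2.Rodrigues(rr)[0]@onplane(n,[(240,300)] if n=="top" else [(360,365)],0)[0]+t)[2])
for n in("top","scene"):
    im=cv2.imread(f"pics/{n}0.png")
    a=(150,360,270,490) if n=="top" else (180,270,260,370)
    c=im[a[0]:a[1],a[2] - 0:a[3]] if n=="scene" else im[150:260,360:490]
    cv2.imwrite(f"pics/{n}cropB.png",cv2.resize(c,None,fx=6,fy=5.4,interpolation=cv2.INTER_CUBIC) if 0 else cv2.resize(c,None,fx=5,fy=5,interpolation=cv2.INTER_CUBIC))
E
```

```text
('top',) [ 0.5046  0.3698 -0.2016]
[[-1.9, 0.0], [0.4, 1.4], [0.5, 0.4], [-0.1, 0.1], [1.1, -0.5], [-0.6, -1.5]]
('scene',) [ 0.5048  0.371  -0.2211]
[[-0.3, 0.9], [2.3, -0.3], [-0.1, 0.2], [-0.5, -0.3], [-0.0, -0.9]]
('top', 'scene') [ 0.5049  0.3706 -0.2132]
[[-2.6, -0.6], [-0.5, 1.5], [0.5, 0.8], [0.1, -0.2], [0.3, -0.5], [-0.7, -1.6], [0.5, 0.6], [2.4, -0.9], [-0.2, 0.5], [-0.3, -0.8], [-0.1, -0.9]]
bayL [0.53392461 0.41036628 0.045     ] [[179.30533645 244.37730049]] [[223.92399844 363.26281984]]
bayR [0.51487867 0.32240463 0.045     ] [[215.69390577 252.81224138]] [[262.408506   336.53767535]]
[[ 0.65276145 -0.25305371  0.0115    ]
 [ 0.5993213  -0.23862893  0.0115    ]] [[ 0.65594201 -0.10176588  0.004     ]] [[ 0.66008992 -0.10350319  0.004     ]]
top 1.2610372 1.2579980573713663
scene 0.96669406 0.9678371439377215
```

View pics/topcropB.png

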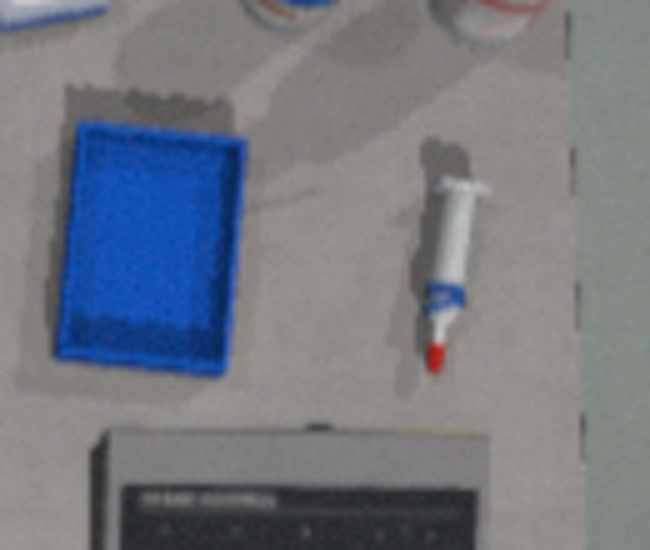

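View pics/scenecropB.png

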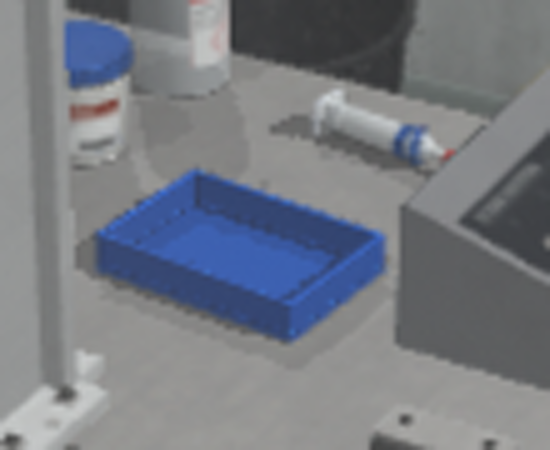

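```bash
cat >> h.py <<'E'
def overlay(n,pts_groups,box,s,fn,im):
    c=cv2.resize(im[box[0]:box[1],box[2]:box[3]],None,fx=s,fy=s,interpolation=cv2.INTER_CUBIC)[:,:,::-1].copy()
    for P,col in pts_groups:
        q=(proj(n,P)-[box[2],box[0]]+.5)*s-.5
        cv2.polylines(c,[np.round(q*8).astype(np.int32).reshape(-1,1,2)],False,col,1,cv2.LINE_AA,3)
    cv2.imwrite(fn,c)
def rackmodel(p,keep=0.,lev=-.6):
    f=lambda L:[rackpt(p,*q) for q in L]
    g=[]
    b=[(-.1075,-.075,.012),(-.1075,.075,.012),(.1075,.075,.012),(.1075,-.075,.012)]; g.append((f(b+b[:1]),(0,255,0)))
    for y in(.045,-.045): g.append((f([(-.028,y,.045),(.068,y,.045)]),(0,255,255)))
    k=[(.048+keep,-.063,.073),(.048+keep,.063,.073),(.06+keep,.063,.073),(.06+keep,-.063,.073)]; g.append((f(k+k[:1]),(255,0,255)))
    g.append((f([(.054+keep,0,.072),(.054+keep,0,.108)]),(0,200,0)))
    g.append((f([(-.08,0,.04),(-.08,.066*np.sin(lev),.04+.066*np.cos(lev))]),(0,255,0)))
    return g
E
python3 - <<'E'
from h import *
for n,box in (("top",(190,310,140,260)),("scene",(290,430,170,330))):
    im=cv2.imread(f"pics/{n}0.png")[:,:,::-1]
    overlay(n,rackmodel([.5049,.3706,-.2132]),box,5 if n=="top" else 4,f"pics/ov_{n}.png",im)
E
```

```text
(no output)
```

View pics/ov_top.png

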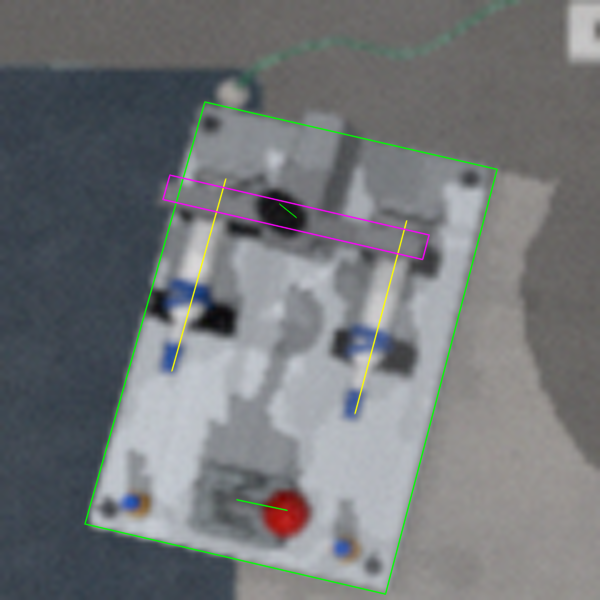

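View pics/ov_scene.png

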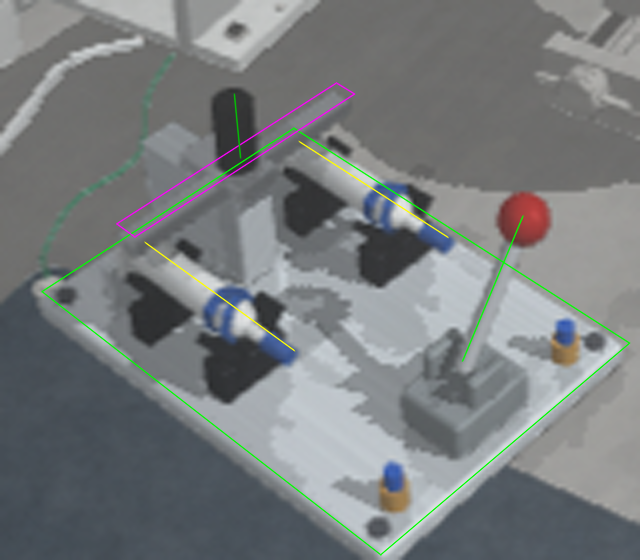

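```bash
cat >> h.py <<'E'
P0=np.array([.504,.3712,-.2132])   # rack
def Rdown(yaw):  # tool x down, tool y = rack +y direction at yaw
    y=np.array([-np.sin(yaw),np.cos(yaw),0]); x=np.array([0,0,-1.]); return np.c_[x,y,np.cross(x,y)]
def plan(wps,yaw=None,step=.04,pose=None):
    """wps: list of (x,y,z[,step[,yaw]]) TCP targets; prints rows"""
    s=readout.observe(); p=s["eef_pos"]; Rc=R.from_rotvec(s["tcp_rot"]); rows=[]
    print("from",np.round(p,4),"t",round(s["time"],2),"w",round(s["width"],4),"F",np.round(s["contact_force"],1))
    for w in wps:
        t=np.array(w[:3]); st=w[3] if len(w)>3 and w[3] else step; yw=w[4] if len(w)>4 else yaw
        Rt=R.from_matrix(Rdown(yw)) if yw is not None else Rc
        rel=(Rc.inv()*Rt).as_rotvec(); n=int(max(1,np.ceil(np.linalg.norm(t-p)/st),np.ceil(np.linalg.norm(rel)/.14)))
        for i in range(n):
            Ra=Rc*R.from_rotvec(rel*i/n)
            rows.append(np.r_[Ra.inv().apply((t-p)/n),rel/n])
        p,Rc=t,Rt; print("->",np.round(t,4),n)
    print(len(rows)); print("\n".join(",".join(f"{v:.4g}" if abs(v)>5e-5 else "0" for v in np.r_[np.round(r[:3],4),np.round(r[3:],3)])+"," for r in rows))
E
python3 - <<'E'
from h import *
s=readout.observe(); print(R.from_rotvec(s["tcp_rot"]).as_matrix().round(3))
q=lambda x,y,z: rackpt(P0,x,y,z)
plan([tuple(q(-.08,-.085,.2)),tuple(q(-.08,-.085,.095))],yaw=P0[2])
# tray
c=np.array([(78,123),(245,138),(226,374),(57,357)])/5+[360,150]
print(onplane("top",c,.022)); print(onplane("top",c,.022).mean(0))
print(onplane("top",np.array([(465,188),(444,297),(436,358)])/5+[360,150],.0125))
E
```

```text
[[ 0.     0.309  0.951]
 [ 0.     0.951 -0.309]
 [-1.     0.    -0.   ]]
from [0.162  0.4994 0.2129] t 1.3 w 0.0857 F [-0.4 -0.1  0.4]
-> [0.4078 0.3051 0.2   ] 8
-> [0.4078 0.3051 0.095 ] 3
11
0.0016,-0.0136,0.0367,-0.013,0,0,
0.0016,-0.0141,0.0365,-0.013,0,0,
0.0016,-0.0145,0.0364,-0.013,0,0,
0.0016,-0.015,0.0362,-0.013,0,0,
0.0016,-0.0155,0.036,-0.013,0,0,
0.0016,-0.0159,0.0358,-0.013,0,0,
0.0016,-0.0164,0.0356,-0.013,0,0,
0.0016,-0.0168,0.0354,-0.013,0,0,
0.035,0,0,0,0,0,
0.035,0,0,0,0,0,
0.035,0,0,0,0,0,
[[ 0.72271037 -0.06513646  0.022     ]
 [ 0.71631361 -0.14903682  0.022     ]
 [ 0.59538855 -0.13790956  0.022     ]
 [ 0.60258697 -0.05427844  0.022     ]]
[ 0.65924988 -0.10159032  0.022     ]
[[ 0.69481787 -0.26148062  0.0125    ]
 [ 0.63833971 -0.24939113  0.0125    ]
 [ 0.60710286 -0.24455705  0.0125    ]]
```

carry_out:
  commands: [0.0016,-0.0136,0.0367,-0.013,0,0,0.0016,-0.0141,0.0365,-0.013,0,0,0.0016,-0.0145,0.0364,-0.013,0,0,0.0016,-0.015,0.0362,-0.013,0,0,0.0016,-0.0155,0.036,-0.013,0,0,0.0016,-0.0159,0.0358,-0.013,0,0,0.0016,-0.0164,0.0356,-0.013,0,0,0.0016,-0.0168,0.0354,-0.013,0,0,0,0,0,0,0,0]
  grip: 0
  grip_force: 25

```text
time: 2.2
eef_pos: [0.4169, 0.2992, 0.1995]
tcp_rot: [0.159, 1.564, -0.157]
contact_force: [-0.9, 0.4, -0.1]
width: -0.0003
```

```bash
python3 - <<'E'
from h import *
q=lambda x,y,z: rackpt(P0,x,y,z)
plan([tuple(q(-.08,-.085,.097)),(*q(-.08,-.008,.097),.008)],yaw=P0[2])
im,d=cams.capture("top"); 
f=readout.observe()["eef_pos"]; print(proj("top",[f]))
overlay("top",rackmodel(P0)+[([f-[0,.01,0],f+[0,.01,0]],(255,255,0)),([f-[.01,0,0],f+[.01,0,0]],(255,255,0))],(190,330,140,300),4,"pics/t1.png",im)
E
```

```text
from [0.4169 0.2992 0.1995] t 2.2 w -0.0003 F [-0.9  0.4 -0.1]
-> [0.4078 0.3051 0.097 ] 3
-> [0.4241 0.3803 0.097 ] 10
13
0.0342,0.0013,-0.0034,0.004,0,-0.001,
0.0342,0.0013,-0.0034,0.004,0,-0.001,
0.0342,0.0013,-0.0034,0.004,0,-0.001,
0,0.0077,0,0,0,0,
0,0.0077,0,0,0,0,
0,0.0077,0,0,0,0,
0,0.0077,0,0,0,0,
0,0.0077,0,0,0,0,
0,0.0077,0,0,0,0,
0,0.0077,0,0,0,0,
0,0.0077,0,0,0,0,
0,0.0077,0,0,0,0,
0,0.0077,0,0,0,0,
[[210.29650122 290.41223302]]
```

View pics/t1.png

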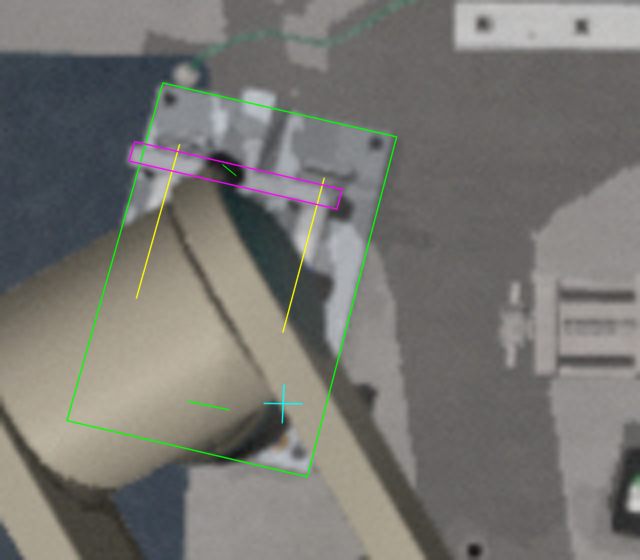

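carry_out:
  commands: [0.0342,0.0013,-0.0034,0.004,0,0,0.0342,0.0013,-0.0034,0.004,0,0,0.0342,0.0013,-0.0034,0.004,0,0,0,0,0,0,0,0]

```text
time: 2.65
eef_pos: [0.4049, 0.3096, 0.0962]
tcp_rot: [0.17, 1.562, -0.161]
contact_force: [-0.2, -0.4, 0.6]
width: -0.0002
```

```bash
python3 - <<'E'
from h import *
q=lambda x,y,z: rackpt(P0,x,y,z)
plan([(*q(-.08,-.085,.097),.008),(*q(-.08,-.008,.097),.008)],yaw=P0[2])
im,d=cams.capture("scene"); 
f=readout.observe()["eef_pos"]; print(proj("top",[f]))
overlay("scene",[([f-[0,.01,0],f+[0,.01,0]],(255,255,0)),([f-[.01,0,0],f+[.01,0,0]],(255,255,0))],(270,430,170,350),4,"pics/s1.png",im)
E
```

```text
from [0.4049 0.3096 0.0962] t 2.65 w -0.0002 F [-0.2 -0.4  0.6]
-> [0.4078 0.3051 0.097 ] 1
-> [0.4241 0.3803 0.097 ] 10
11
-0.0008,-0.0038,0.0038,0.002,0.002,-0.006,
0,0.0077,0,0,0,0,
0,0.0077,0,0,0,0,
0,0.0077,0,0,0,0,
0,0.0077,0,0,0,0,
0,0.0077,0,0,0,0,
0,0.0077,0,0,0,0,
0,0.0077,0,0,0,0,
0,0.0077,0,0,0,0,
0,0.0077,0,0,0,0,
0,0.0077,0,0,0,0,
[[214.31003907 297.2431997 ]]
```

View pics/s1.png

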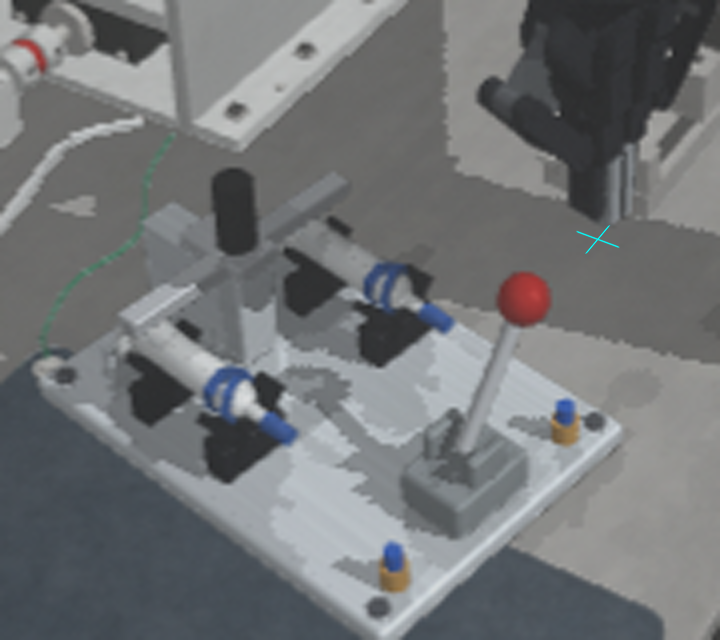

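```bash
python3 - <<'E'
from h import *
s=readout.observe();f=s["eef_pos"];print(f,s["time"],abs(s["joint_velocities"]).max())
im,d=cams.capture("scene"); s=readout.observe();print(s["eef_pos"],s["time"])
for c in [f]:
  overlay("scene",[([c-[0,.01,0],c+[0,.01,0]],(255,255,0)),([c-[.01,0,0],c+[.01,0,0]],(255,255,0)),([c,c-[0,0,.014]],(0,0,255))],(270,430,170,350),4,"pics/s2.png",im)
f=s["eef_pos"]; q=proj("scene",[f,f+[0,0,.03]]); print(q); K,dd,rr,t=cal("scene"); print((cv2.Rodrigues(rr)[0]@f+t)[2], d[int(q[0,1])-8:int(q[0,1])+2:2,int(q[0,0])-6:int(q[0,0])+10:2])
E
```

```text
[0.40638088 0.31038838 0.09935294] 2.7 0.07684526201785984
[0.40780112 0.31092567 0.10165315] 2.75
[[318.06130624 328.19124332]
 [318.29667652 314.24066147]]
0.8975412103625195 [[0.8785949  0.8727802  0.8689626  0.8686416  0.87702405 0.8719635
  0.87888145 0.88143104]
 [1.069384   1.0684518  0.8721792  0.87125605 0.87731624 0.87235963
  0.8792437  1.0634034 ]
 [1.0603932  1.0644858  1.0627686  0.88394815 0.87820256 0.8743625
  1.0623873  1.0628858 ]
 [1.0567844  1.0586356  1.0600065  1.0595024  1.059124   1.0593894
  1.0602714  1.058396  ]
 [1.0541117  1.0525224  1.053342   1.0509294  1.0528799  1.0537605
  1.050878   1.0558307 ]]
```

View pics/s2.png

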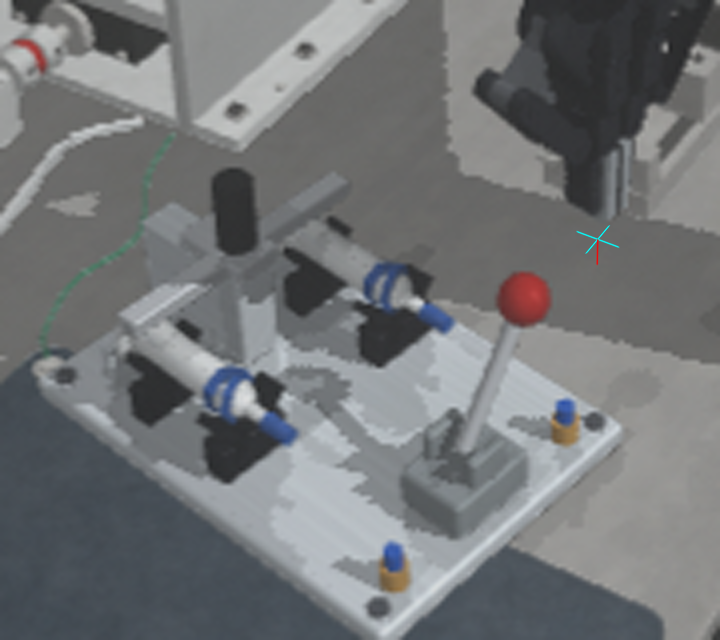

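```bash
python3 - <<'E'
from h import *
im,d=cams.capture("scene"); s=readout.observe(); print(s["eef_pos"],s["time"],s["joint_pos"],s["width"])
K,dd,r,t=cal("scene"); Rm=cv2.Rodrigues(r)[0]
def bp(u,v,z):
    q=cv2.undistortPoints(np.array([[[u,v]]],float),K,dd)[0,0]; return Rm.T@(np.array([q[0],q[1],1])*z-t)
ys,xs=np.mgrid[290:330,300:345]
P=np.array([bp(u,v,d[v,u]) for v,u in zip(ys.ravel(),xs.ravel()) if 0<d[v,u]<.93])
print(P.min(0),P.max(0)); low=P[P[:,2]<P[:,2].min()+.012]; print(low.min(0),low.max(0),np.median(low,0))
for (u,v) in [(300.5,344.5)]: print(bp(u,v,d[int(v),int(u)]))  # ball
E
```

```text
[0.40869985 0.31119398 0.10291404] 2.8 [ 0.5773635   0.06936495  1.60470273  0.0026159   1.44988269 -0.78231174] -0.000369010977896352
[0.38720029 0.28044956 0.11943607] [0.42268682 0.37260384 0.21524613]
[0.39494094 0.29933157 0.11943607] [0.41649376 0.32651788 0.13134389] [0.39959041 0.31879691 0.12793099]
[0.41310703 0.36013786 0.10189367]
```

```bash
python3 - <<'E'
from h import *
d=np.load("pics/scene0.npy"); im=cv2.imread("pics/scene0.png")[:,:,::-1]
c=np.array([.1619,.4991,.2121]); Rt=R.from_rotvec([0.24505547,1.55709765,-0.24748987]).as_matrix()
g=[([c,c+Rt@[.014,0,0]],(0,0,255)),([c-Rt@[0,.0426,0],c+Rt@[0,.0426,0]],(0,255,255)),([c,c-Rt@[.06,0,0]],(0,255,0))]
overlay("scene",g,(300,480,350,530),4,"pics/s0g.png",im)
im,d=cams.capture("scene"); s=readout.observe(); print(s["eef_pos"],s["time"],s["contact_force"],s["joint_velocities"].round(3))
c=s["eef_pos"];Rt=R.from_rotvec(s["tcp_rot"]).as_matrix()
g=[([c,c+Rt@[.014,0,0]],(0,0,255)),([c-Rt@[0,.0426,0],c+Rt@[0,.0426,0]],(0,255,255)),([c,c-Rt@[.06,0,0]],(0,255,0))]
overlay("scene",g,(240,390,230,380),4,"pics/s1g.png",im)
E
```

```text
[0.40916151 0.31121758 0.10341835] 2.85 [-0.249413   -0.69843464 -0.09866604] [-0.006 -0.001 -0.004 -0.    -0.005 -0.001]
```

View pics/s0g.png

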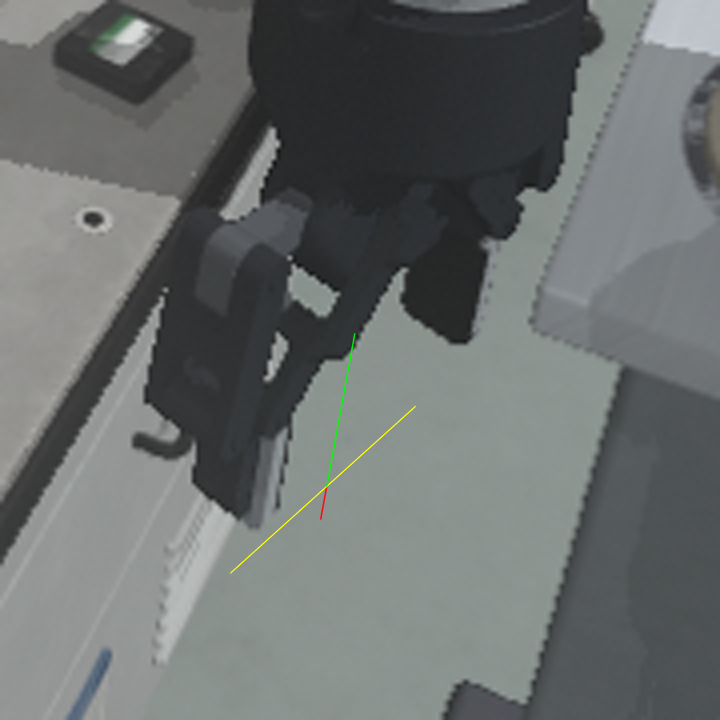

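View pics/s1g.png

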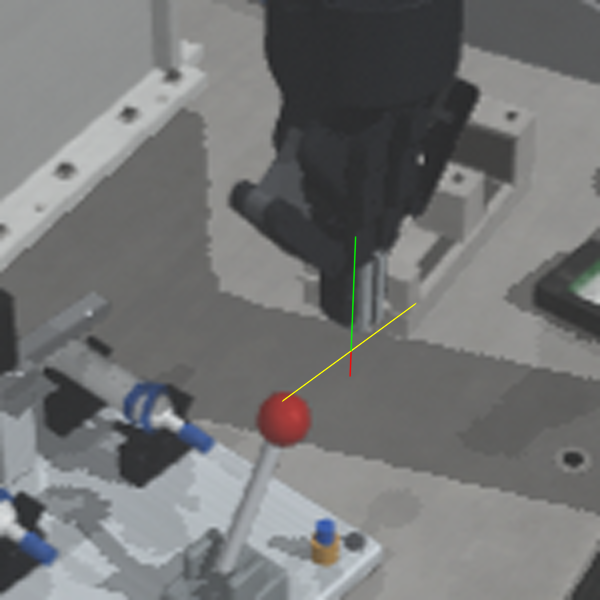

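carry_out:
  commands: [0,-0.03,0,0,0,0,0.024,0,0,0,0,0,0.024,0,0,0,0,0,0.02,0,0,0,0,0,0,0,0,0,0,0]

```text
time: 3.35
eef_pos: [0.4108, 0.2861, 0.0461]
tcp_rot: [0.186, 1.533, -0.144]
contact_force: [-0.3, 0.0, 0.0]
width: -0.0002
```

```bash
cat >> h.py <<'E'
def grip_view(fn,box,s=4,n="scene"):
    im,d=cams.capture(n); st=readout.observe(); c=st["eef_pos"];Rt=R.from_rotvec(st["tcp_rot"]).as_matrix()
    print(c.round(4),round(st["time"],2),"F",st["contact_force"].round(1),"w",round(st["width"],4))
    g=[([c,c+Rt@[.014,0,0]],(0,0,255)),([c-Rt@[0,.0426,0],c+Rt@[0,.0426,0]],(0,255,255)),([c,c-Rt@[.06,0,0]],(0,255,0))]
    overlay(n,g,box,s,fn,im); return im,d
E
python3 - <<'E'
from h import *
grip_view("pics/s3g.png",(260,410,250,400))
E
```

```text
[0.4117 0.2867 0.0479] 3.4 F [1.1 0.3 0.9] w 0.0001
```

View pics/s3g.png

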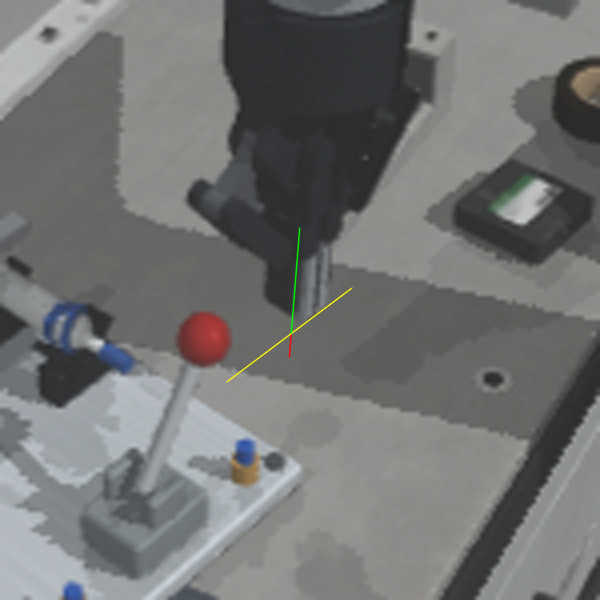

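```bash
python3 - <<'E'
from h import *
s=readout.observe(); c=s["eef_pos"]; print(R.from_rotvec(s["tcp_rot"]).as_matrix().round(3).tolist())
plan([(.4,.277,.03)],yaw=P0[2])
E
```

```text
[[0.036, 0.209, 0.977], [0.025, 0.977, -0.21], [-0.999, 0.032, 0.03]]
from [0.4117 0.2867 0.0479] t 3.4 w 0.0001 F [1.1 0.3 0.9]
-> [0.4   0.277 0.03 ] 1
1
0.0172,-0.0125,-0.01,0.002,0.03,-0.032,
```

carry_out:
  commands: [0.017,-0.0125,-0.01,0.002,0.03,-0.032,0,0,0,0,0,0,0,0,0,0,0,0]

```text
time: 3.7
eef_pos: [0.4014, 0.2777, 0.0336]
tcp_rot: [0.169, 1.561, -0.166]
contact_force: [-0.0, 0.8, -0.2]
width: -0.0002
```

```bash
python3 - <<'E'
from h import *
grip_view("pics/s4g.png",(260,410,250,400))
s=readout.observe(); print(R.from_rotvec(s["tcp_rot"]).as_matrix().round(3).tolist(),s["joint_velocities"].round(3))
plan([(.4,.277,.02)],yaw=P0[2])
E
```

```text
[0.4011 0.2775 0.0333] 3.75 F [-0.1  0.4  0.1] w 0.0001
[[0.002, 0.212, 0.977], [0.001, 0.977, -0.212], [-1.0, 0.002, 0.002]] [ 0.001  0.002  0.005  0.001 -0.003 -0.001]
from [0.4011 0.2775 0.0333] t 3.75 w 0.0001 F [-0.1  0.4  0.1]
-> [0.4   0.277 0.02 ] 1
1
0.0133,-0.0007,-0.001,0,0.002,-0.002,
```

View pics/s4g.png

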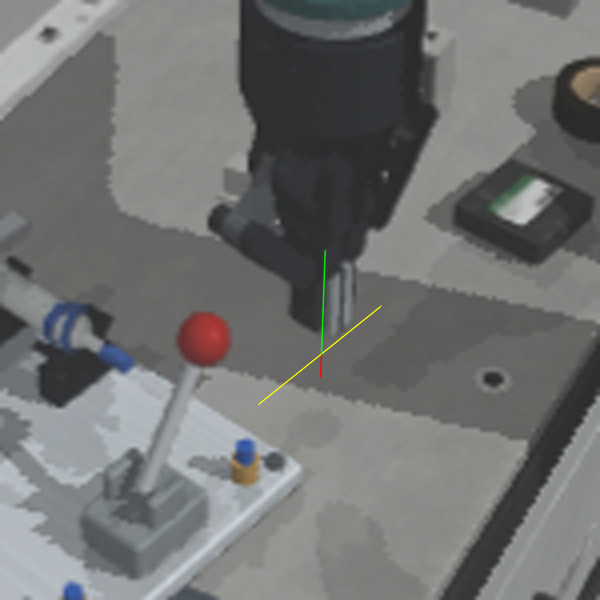

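carry_out:
  commands: [0.0133,0,0,0,0,0,0.003,0,0,0,0,0,0,0,0,0,0,0]

```text
time: 4.05
eef_pos: [0.4015, 0.2778, 0.0164]
tcp_rot: [0.169, 1.561, -0.165]
contact_force: [0.1, 0.2, -0.4]
width: -0.0
```

```bash
python3 - <<'E'
from h import *
grip_view("pics/s5g.png",(260,410,250,400))
E
```

```text
[0.4014 0.2778 0.0163] 4.1 F [ 1.  -0.5  0.1] w 0.0002
```

View pics/s5g.png

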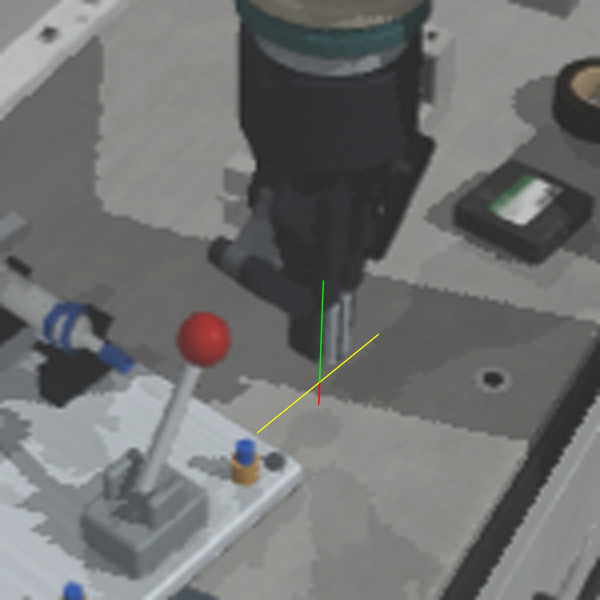

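carry_out:
  commands: [0.004,0,0,0,0,0,0.003,0,0,0,0,0]

```text
time: 4.3
eef_pos: [0.4018, 0.278, 0.0094]
tcp_rot: [0.169, 1.56, -0.165]
contact_force: [0.6, -0.6, -0.2]
width: 0.0002
```

carry_out:
  commands: [0.004,0,0,0,0,0,0.003,0,0,0,0,0]

```text
time: 4.5
eef_pos: [0.4019, 0.2781, 0.0018]
tcp_rot: [0.169, 1.56, -0.165]
contact_force: [0.1, -0.3, 0.3]
width: -0.0002
```

carry_out:
  commands: [0.004,0,0,0,0,0,0.002,0,0,0,0,0]

```text
time: 4.7
eef_pos: [0.4018, 0.278, -0.0049]
tcp_rot: [0.169, 1.56, -0.165]
contact_force: [-0.3, -0.4, -0.2]
width: 0.0002
```

carry_out:
  commands: [0.003,0,0,0,0,0,0.001,0,0,0,0,0]

```text
time: 4.9
eef_pos: [0.4017, 0.2779, -0.0095]
tcp_rot: [0.169, 1.561, -0.165]
contact_force: [0.1, -1.2, 1.9]
width: -0.0002
```

carry_out:
  commands: [0.0015,0,0,0,0,0,0,0,0,0,0,0]

```text
time: 5.1
eef_pos: [0.4017, 0.2779, -0.0113]
tcp_rot: [0.169, 1.561, -0.165]
contact_force: [0.8, 0.0, -0.2]
width: -0.0002
```

```bash
python3 - <<'E'
from h import *
im,d=grip_view("pics/s6g.png",(260,410,250,400))
K,dd,r,t=cal("scene"); Rm=cv2.Rodrigues(r)[0]
E
```

```text
[ 0.4017  0.278  -0.0111] 5.15 F [ 0.7 -0.6  0.2] w -0.0
```

View pics/s6g.png

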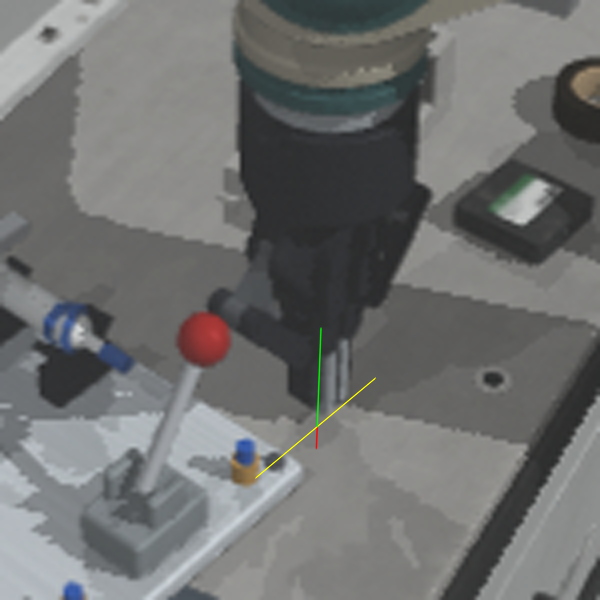

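carry_out:
  commands: [0.003,0,0,0,0,0,0,0,0,0,0,0]

```text
time: 5.35
eef_pos: [0.4019, 0.2781, -0.0141]
tcp_rot: [0.169, 1.56, -0.165]
contact_force: [-0.0, 0.0, 0.0]
width: -0.0003
```

carry_out:
  commands: [0.002,0,0,0,0,0,0,0,0,0,0,0]

```text
time: 5.55
eef_pos: [0.402, 0.2782, -0.0162]
tcp_rot: [0.17, 1.56, -0.165]
contact_force: [0.7, -0.4, 0.4]
width: 0.0002
```

carry_out:
  commands: [0.002,0,0,0,0,0,0,0,0,0,0,0]

```text
time: 5.75
eef_pos: [0.4022, 0.2783, -0.0181]
tcp_rot: [0.17, 1.56, -0.165]
contact_force: [1.0, -0.0, 0.1]
width: 0.0005
```

```bash
python3 - <<'E'
from h import *
im,d=grip_view("pics/s7g.png",(310,390,290,370),8)
K,dd,r,t=cal("scene"); Rm=cv2.Rodrigues(r)[0]
ys,xs=np.mgrid[330:372,315:345]
q=cv2.undistortPoints(np.stack([xs.ravel(),ys.ravel()],-1).reshape(-1,1,2).astype(float),K,dd).reshape(-1,2)
P=(np.c_[q,np.ones(len(q))]*d[330:372,315:345].reshape(-1,1)-t)@Rm
Z=P[:,2].reshape(42,30); print((Z[::2,::2]*1000).round().astype(int))
E
```

```text
[ 0.4022  0.2783 -0.0181] 5.8 F [ 0.8 -0.5  0.3] w -0.0003
[[103 108 108 107 105 102  96  97  99  99  96  80  83  79  73]
 [101 101 104 103 101  94  93  92  93  93  88  72  77  75  71]
 [ 99  97  86 693  93  91  87  87  89  85  81  73  76  71  66]
 [ 95  90  67  79  86  85  83  79  84  80  75  66  69  65  54]
 [ 92  88  63  63  67  70  68  72  78  76  73  62  57  52  49]
 [ 84  87  88  60  61  65  69  72  77  71  69  58  52  -1  -1]
 [ 91  88  84  53  53  53  62  65  70  67  51  50  47   1  -1]
 [ 92  85  80  57  55  51  50  62  65  54  49  48  47   0   0]
 [ 81  81  74  72  57  57  56  57  54  49  45  41  -1  -1   1]
 [ 79  77  73  69  64  60  48  52  48  45  38  -2   0   0  -2]
 [  0  70  67  65  59  55  51  47  44  36  35   1   1  -2  -1]
 [  1   1  58  55  53  53  40  32  34  34  30  -2  -2   0   0]
 [  1  -2  -1   0  49  47  31  31  32  30  26  -3   1  -2  -1]
 [ -1  -2   3  -1  23  26  31  27  27  23  19   0   0   1   1]
 [  2   2  -2  -2  19  23  26  19  21  18  13  -1   1   1  -1]
 [ -1   0  -1  -1  14  14  20  17  18  15   9   2   1  -1  -1]
 [ -1   1  -3   0   0  11  12  11  13   7   3   1  -1   0   0]
 [  0   0  -1  -2   0   0   8   5   7   1   1   0   1   0   0]
 [  0   1   0  -1  -1  -3   0   0  -2  -3   1  -2  -1   0  -3]
 [ -2   0  -1  -2  -1   1  -3  -1  -1   1  -2   0  -2   1   0]
 [ 13  -1  -1   0   1  -1   0   0  -2  -1   0   1   1   1   0]]
```

View pics/s7g.png

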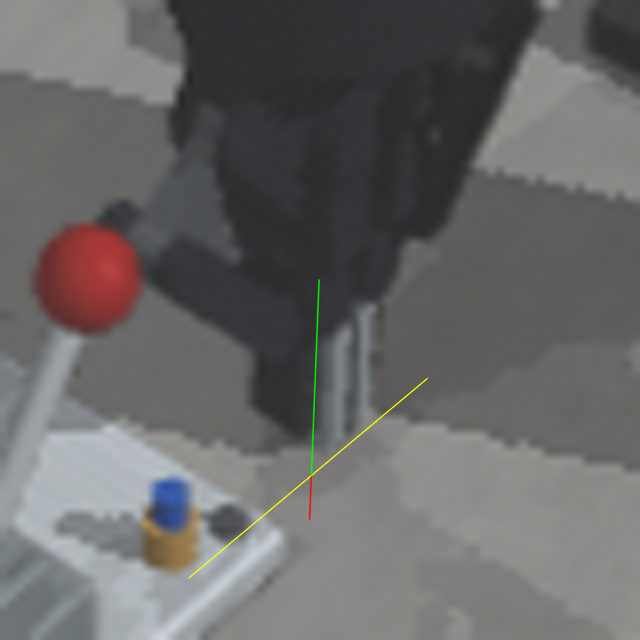

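carry_out:
  commands: [0.002,0,0,0,0,0,0,0,0,0,0,0]

```text
time: 6.0
eef_pos: [0.4026, 0.2786, -0.0178]
tcp_rot: [0.17, 1.559, -0.164]
contact_force: [0.3, 0.3, -0.3]
width: 0.0003
```

carry_out:
  commands: [0.002,0,0,0,0,0,0,0,0,0,0,0]

```text
time: 6.2
eef_pos: [0.4032, 0.279, -0.018]
tcp_rot: [0.17, 1.558, -0.164]
contact_force: [-0.3, -0.0, -0.2]
width: 0.0004
```

```bash
python3 - <<'E'
from h import *
s=readout.observe(); print(s["eef_pos"],s["joint_pos"])
for n,b in (("scene",(330,372,315,345)),("top",(270,310,190,240))):
    im,d=cams.capture(n)
    K,dd,r,t=cal(n); Rm=cv2.Rodrigues(r)[0]
    ys,xs=np.mgrid[b[0]:b[1],b[2]:b[3]]
    q=cv2.undistortPoints(np.stack([xs.ravel(),ys.ravel()],-1).reshape(-1,1,2).astype(float),K,dd).reshape(-1,2)
    P=(np.c_[q,np.ones(len(q))]*d[b[0]:b[1],b[2]:b[3]].reshape(-1,1)-t)@Rm
    for lo,hi in((.004,.015),(.015,.03),(.03,.045)):
        m=(P[:,2]>lo)&(P[:,2]<hi); 
        if n=="scene": print(n,lo,m.sum(),P[m].min(0).round(4),P[m].max(0).round(4),P[m].mean(0).round(4))
    if n=="scene":
        m=(P[:,2]>.006)&(P[:,2]<.03); Q=P[m]-[*P0[:2],0]; c,s_=np.cos(P0[2]),np.sin(P0[2]); X=Q[:,0]*c+Q[:,1]*s_; Y=-Q[:,0]*s_+Q[:,1]*c
        print("rack frame x",np.percentile(X,[3,50,97]),"y",np.percentile(Y,[3,50,97]))
    else: cv2.imwrite("pics/t8.png",cv2.resize(im[180:340,130:300,::-1],None,fx=3.5,fy=3.5))
e=s["eef_pos"]-[*P0[:2],0]; print("tcp rack",e[0]*c+e[1]*s_,-e[0]*s_+e[1]*c)
E
```

```text
[ 0.40322571  0.27897608 -0.0180469 ] [ 5.29970861e-01  1.69327320e-01  1.75991480e+00 -9.77118538e-05
  1.20510144e+00 -8.27942820e-01]
scene 0.004 57 [0.3902 0.2701 0.0049] [0.4105 0.3212 0.0148] [0.3983 0.2895 0.0109]
scene 0.015 91 [0.39   0.2665 0.0151] [0.4116 0.2961 0.0298] [0.398  0.287  0.0224]
scene 0.03 57 [0.3872 0.2575 0.0301] [0.4    0.2959 0.0449] [0.3935 0.2851 0.0379]
rack frame x [-0.0913652  -0.0868794  -0.07452048] y [-0.1226194  -0.10381996 -0.07983413]
tcp rack -0.07897912356879103 -0.11145854732577684
```

```bash
python3 - <<'E'
from h import *
d=np.load("pics/scene0.npy"); n="scene"
K,dd,r,t=cal(n); Rm=cv2.Rodrigues(r)[0]; print("cam",-Rm.T@t)
c=np.array([.1619,.4991,.2121]); Rt=R.from_rotvec([0.24505547,1.55709765,-0.24748987]).as_matrix()
for (u,v,ex) in((412,427,0),(411,424,0),(415,415,0),(464,382,0),(460,380,0),(457,375,0),(470,365,0)):
    q=cv2.undistortPoints(np.array([[[u,v]]],float),K,dd)[0,0]; P=Rm.T@(np.array([q[0],q[1],1])*d[v,u]-t); print((u,v),d[v,u],P.round(4),"tool",(Rt.T@(P-c)).round(4))
s=readout.observe(); print(s["joint_torque"],s["ft_torque"])
E
```

```text
cam [0.08383545 0.91708826 0.69347952]
(412, 427) 0.5459636 [0.1704 0.5487 0.2497] tool [-0.0377  0.0497 -0.0072]
(411, 424) 0.5421379 [0.1715 0.5504 0.2554] tool [-0.0434  0.0516 -0.0067]
(415, 415) 0.5348263 [0.1692 0.5492 0.2689] tool [-0.0569  0.0498 -0.0086]
(464, 382) 0.5984352 [0.1414 0.4618 0.25  ] tool [-0.0379 -0.0419 -0.008 ]
(460, 380) 0.60096705 [0.1461 0.461  0.25  ] tool [-0.0378 -0.0412 -0.0032]
(457, 375) 0.60290706 [0.1508 0.4585 0.2532] tool [-0.0411 -0.0421  0.0019]
(470, 365) 0.58261293 [0.1391 0.4621 0.2774] tool [-0.0652 -0.0424 -0.0103]
[ 3.35057150e-03 -3.53783798e+01 -2.88497865e+01 -2.54700350e-02
  1.27034858e-02  9.09346782e-04] [0.00205926 0.15880755 0.03958718]
```

View pics/t8.png

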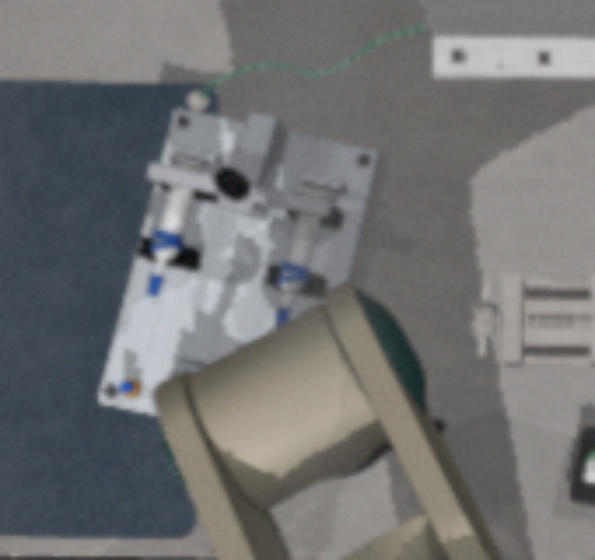

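```bash
cat >> h.py <<'E'
Z=-.037
def q(x,y,z,*a): p=rackpt(P0,x,y,z+Z); return (*p,*a)
E
python3 - <<'E'
from h import *
plan([(.402,.278,.097+Z),q(-.08,-.08,.097)],yaw=P0[2])
E
```

```text
from [ 0.4032  0.279  -0.0183] t 6.3 w -0.0001 F [ 0.1 -0.3  4. ]
-> [0.402 0.278 0.06 ] 2
-> [0.4089 0.3099 0.06  ] 1
3
-0.0392,-0.0004,-0.0003,0,0.003,-0.002,
-0.0392,-0.0005,-0.0004,0,0.003,-0.002,
0,0.0327,0,0,0,0,
```

carry_out:
  commands: [-0.039,0,0,0,0.003,-0.002,-0.039,0,0,0,0.003,-0.002,0,0,0,0,0,0,0,0.015,0,0,0,0,0,0.01,0,0,0,0]

```text
time: 6.8
eef_pos: [0.407, 0.3022, 0.0592]
tcp_rot: [0.167, 1.568, -0.17]
contact_force: [-0.5, -0.4, 0.5]
width: 0.0
```

```bash
sed -i 's/^Z=-.037/Z=-.033/' h.py; python3 - <<'E'
from h import *
plan([q(-.08,-.08,.096),q(-.08,-.008,.096,.008)],yaw=P0[2])
E
```

```text
from [0.407  0.3022 0.0592] t 6.8 w 0.0 F [-0.5 -0.4  0.5]
-> [0.4089 0.3099 0.063 ] 1
-> [0.4241 0.3803 0.063 ] 9
10
-0.0038,0.0079,0.0002,-0.001,-0.004,0.002,
0,0.008,0,0,0,0,
0,0.008,0,0,0,0,
0,0.008,0,0,0,0,
0,0.008,0,0,0,0,
0,0.008,0,0,0,0,
0,0.008,0,0,0,0,
0,0.008,0,0,0,0,
0,0.008,0,0,0,0,
0,0.008,0,0,0,0,
```

carry_out:
  commands: [-0.004,0.008,0,-0.001,-0.004,0.002,0,0.008,0,0,0,0,0,0.008,0,0,0,0,0,0.008,0,0,0,0,0,0.008,0,0,0,0,0,0.008,0,0,0,0,0,0.008,0,0,0,0,0,0.008,0,0,0,0,0,0.008,0,0,0,0,0,0.004,0,0,0,0,0,0,0,0,0,0,0,0,0,0,0,0]

```text
time: 8.0
eef_pos: [0.4229, 0.3828, 0.0592]
tcp_rot: [0.163, 1.569, -0.17]
contact_force: [0.1, -1.0, -0.3]
width: -0.0
```

```bash
python3 - <<'E'
from h import *
grip_view("pics/s9g.png",(260,420,200,360))
E
```

```text
[0.4229 0.3827 0.0592] 8.05 F [ 0.4 -0.1 -0.7] w -0.0005
```

View pics/s9g.png

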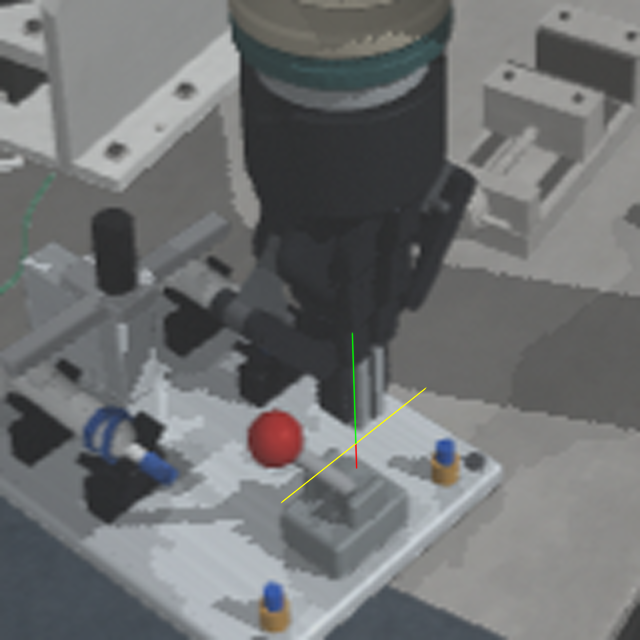

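Lever now leans left (ball at crop (275, 438)). Next the knob.

```bash
python3 - <<'E'
from h import *
plan([q(-.08,-.008,.16),q(.054,0,.16)],yaw=P0[2])
E
```

```text
from [0.4229 0.3827 0.0592] t 8.05 w -0.0005 F [ 0.4 -0.1 -0.7]
-> [0.4241 0.3803 0.127 ] 2
-> [0.5568 0.3598 0.127 ] 4
6
-0.0339,-0.0012,0.0007,0.001,-0.002,0.002,
-0.0339,-0.0011,0.0008,0.001,-0.002,0.002,
0,0.002,0.0335,0,0,0,
0,0.002,0.0335,0,0,0,
0,0.002,0.0335,0,0,0,
0,0.002,0.0335,0,0,0,
```

carry_out:
  commands: [-0.034,-0.001,0.001,0,-0.002,0.002,-0.034,-0.001,0.001,0,-0.002,0.002,0,0.002,0.033,0,0,0,0,0.002,0.033,0,0,0,0,0.002,0.033,0,0,0,0,0.002,0.033,0,0,0,0,0,0,0,0,0,0,0,0,0,0,0]
  grip: 0.055

```text
time: 8.85
eef_pos: [0.5594, 0.3574, 0.1299]
tcp_rot: [0.165, 1.564, -0.168]
contact_force: [-0.5, 0.8, -0.5]
width: 0.0547
```

```bash
python3 - <<'E'
from h import *
plan([q(.054,0,.093,.03)],yaw=P0[2])
grip_view("pics/s10.png",(250,410,150,310))
E
```

```text
from [0.5594 0.3574 0.1299] t 8.85 w 0.0547 F [-0.5  0.8 -0.5]
-> [0.5568 0.3598 0.06  ] 3
3
0.0233,0.0006,-0.001,0,0,0.001,
0.0233,0.0006,-0.001,0,0,0.001,
0.0233,0.0006,-0.001,0,0,0.001,
[0.5592 0.3572 0.1298] 8.9 F [-0.2 -1.2 -0.7] w 0.0552
```

View pics/s10.png

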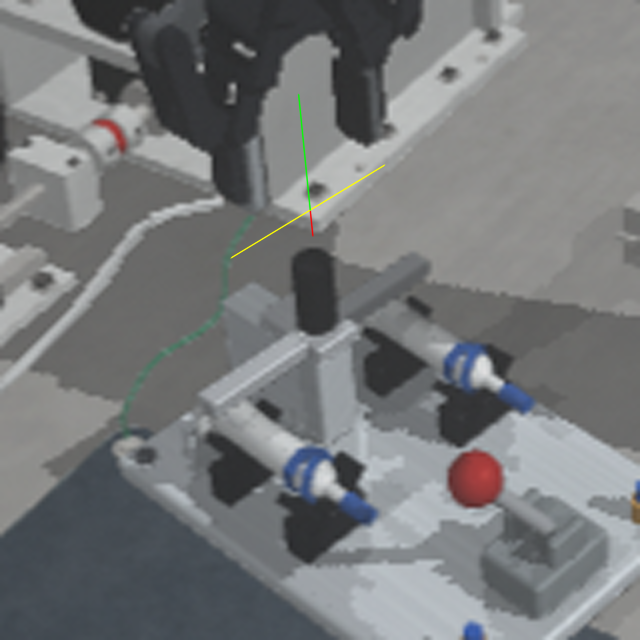

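carry_out:
  commands: [0.0233,0.0006,-0.001,0,0,0.001,0.0233,0.0006,-0.001,0,0,0.001,0.021,0.0006,-0.001,0,0,0.001,0,0,0,0,0,0]

```text
time: 9.3
eef_pos: [0.5537, 0.3611, 0.0626]
tcp_rot: [0.167, 1.562, -0.162]
contact_force: [-0.5, -0.4, -0.6]
width: 0.055
```

```bash
python3 - <<'E'
from h import *
plan([q(.054,0,.093,.03)],yaw=P0[2])
grip_view("pics/s11.png",(250,410,150,310))
E
```

```text
from [0.5537 0.3611 0.0626] t 9.3 w 0.055 F [-0.5 -0.4 -0.6]
-> [0.5568 0.3598 0.06  ] 1
1
0.0026,-0.0007,0.0033,0.004,0.002,-0.003,
[0.5547 0.3616 0.0648] 9.35 F [0.  1.  0.7] w 0.0551
```

View pics/s11.png

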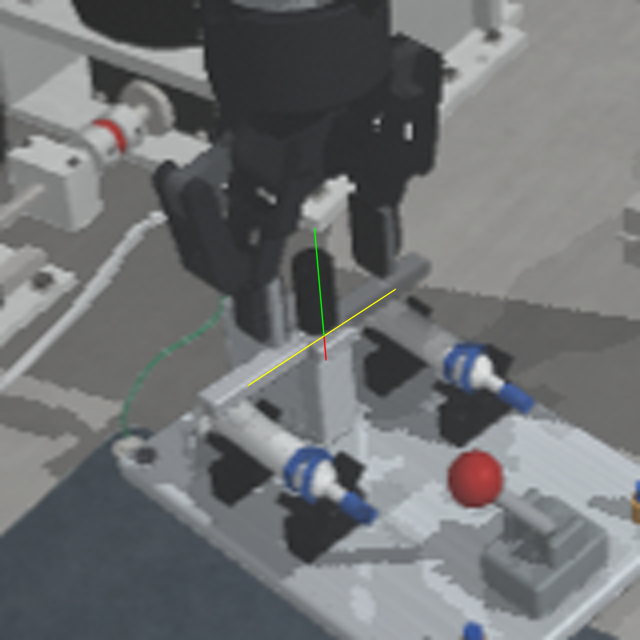

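carry_out:
  commands: [-0.003,0,0.002,0.004,0,-0.003,0,0,0,0,0,0,0,0,0,0,0,0,0,0,0,0,0,0,0,0,0,0,0,0]
  grip: 0
  grip_force: 30

```text
time: 9.85
eef_pos: [0.5573, 0.3618, 0.0726]
tcp_rot: [0.17, 1.556, -0.164]
contact_force: [0.1, 0.2, -4.0]
width: 0.0166
```

```bash
python3 - <<'E'
from h import *
s=readout.observe(); e=s["eef_pos"]-[*P0[:2],0]; c,k=np.cos(P0[2]),np.sin(P0[2]); print("rack",e[0]*c+e[1]*k,-e[0]*k+e[1]*c,s["width"],s["contact_force"])
plan([],yaw=P0[2])
grip_view("pics/s12.png",(250,410,150,310))
E
```

```text
rack 0.05412039504492882 0.0020565047147210313 0.016588103136088682 [ 0.09010151  0.16038769 -3.97675559]
from [0.5573 0.3618 0.0726] t 9.85 w 0.0166 F [ 0.1  0.2 -4. ]
0

[0.5573 0.3618 0.0726] 9.9 F [ 0.6  0.5 -2.9] w 0.0167
```

View pics/s12.png

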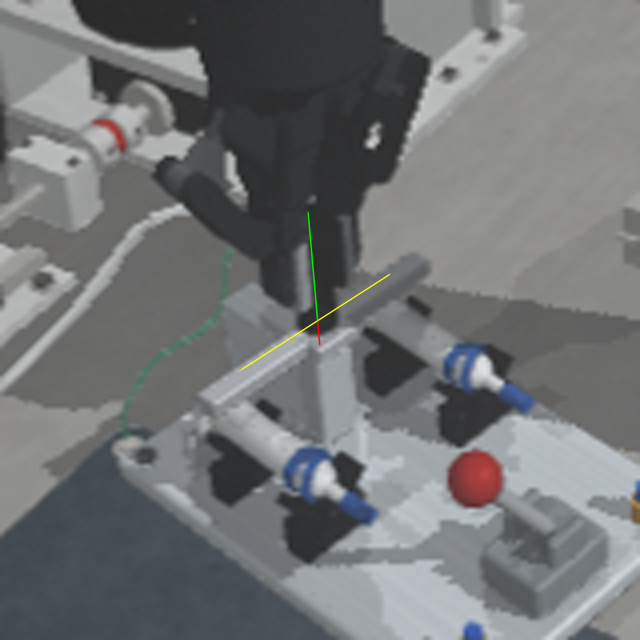

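carry_out:
  commands: [0,0,0.006,0,0,0,0,0,0.006,0,0,0,0,0,0.006,0,0,0,0,0,0.006,0,0,0,0,0,0.006,0,0,0,0,0,0.006,0,0,0,0,0,0.003,0,0,0,0,0,0.003,0,0,0]

```text
time: 10.7
eef_pos: [0.5921, 0.3547, 0.0725]
tcp_rot: [0.165, 1.581, -0.163]
contact_force: [-18.8, -0.5, 5.2]
width: 0.0168
```

```bash
cat >>h.py <<'E'
P0=np.array([.5044,.3732,-.2132])
def rk(v=None):
    s=readout.observe(); e=s["eef_pos"]-[*P0[:2],0]; c,k=np.cos(P0[2]),np.sin(P0[2]); print("rack",round(e[0]*c+e[1]*k,4),round(-e[0]*k+e[1]*c,4),"z",round(e[2]-Z,4),"w",round(s["width"],4),"F",s["contact_force"].round(1),"t",round(s["time"],2))
E
python3 - <<'E'
from h import *
rk()
plan([],yaw=P0[2])
grip_view("pics/s13.png",(250,410,150,310))
E
```

```text
rack 0.0897 0.0005 z 0.1055 w 0.0168 F [-18.8  -0.5   5.2] t 10.7
from [0.5921 0.3547 0.0725] t 10.7 w 0.0168 F [-18.8  -0.5   5.2]
0

[0.5922 0.3547 0.0725] 10.75 F [-18.8  -1.7   6.5] w 0.0165
```

View pics/s13.png

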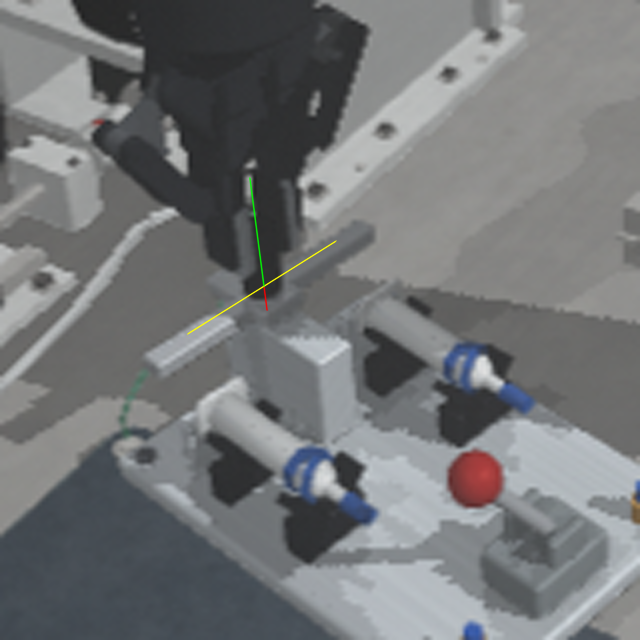

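carry_out:
  commands: [0,0,0,0,0,0]

```text
time: 10.85
eef_pos: [0.5917, 0.3547, 0.0726]
tcp_rot: [0.163, 1.583, -0.164]
contact_force: [0.7, -0.9, -4.4]
width: 0.0168
```

carry_out:
  commands: [0,0,0,0,0,0,0,0,0,0,0,0,0,0,0,0,0,0,-0.035,0,0,0,0,0,-0.04,0,0,0,0,0,0,0,0,0,0,0]
  grip: 0.05

```text
time: 11.45
eef_pos: [0.5957, 0.3537, 0.1516]
tcp_rot: [0.166, 1.578, -0.164]
contact_force: [0.2, 0.5, 1.5]
width: 0.0498
```

```bash
python3 - <<'E'
from h import *
rk()
plan([q(.03,-.045,.13)],yaw=P0[2])
im,d=cams.capture("top")
overlay("top",rackmodel(P0,.036,.6),(190,310,140,260),5,"pics/t14.png",im)
grip_view("pics/s14.png",(250,410,150,310))
for t in("keeper_knob","cartridge_right_mid","cartridge_right_cap","cartridge_left_mid","cartridge_left_cap"): print(t,[(np.round(x["centre"],1),round(x["confidence"],2)) for x in finder.place_of("scene",t)[:2]])
E
```

```text
rack 0.0934 0.0002 z 0.1846 w 0.0498 F [0.2 0.5 1.5] t 11.45
from [0.5957 0.3537 0.1516] t 11.45 w 0.0498 F [0.2 0.5 1.5]
-> [0.5242 0.3229 0.097 ] 3
3
0.0185,-0.015,-0.0209,0.001,-0.005,0,
0.0184,-0.015,-0.021,0.001,-0.005,0,
0.0183,-0.0151,-0.0211,0.001,-0.005,0,
[0.5939 0.3528 0.1455] 11.55 F [-0.4 -1.  -1.3] w 0.0501
keeper_knob [(array([309.5, 212.5]), 0.62), (array([337.6, 259.8]), 0.29)]
cartridge_right_mid [(array([339.2, 260.3]), 0.64)]
cartridge_right_cap [(array([350.2, 279.4]), 0.74)]
cartridge_left_mid [(array([363.5, 220.2]), 0.89), (array([343.6, 262.8]), 0.66)]
cartridge_left_cap [(array([376.5, 238.8]), 0.77), (array([341. , 263.3]), 0.54)]
```

View pics/t14.png

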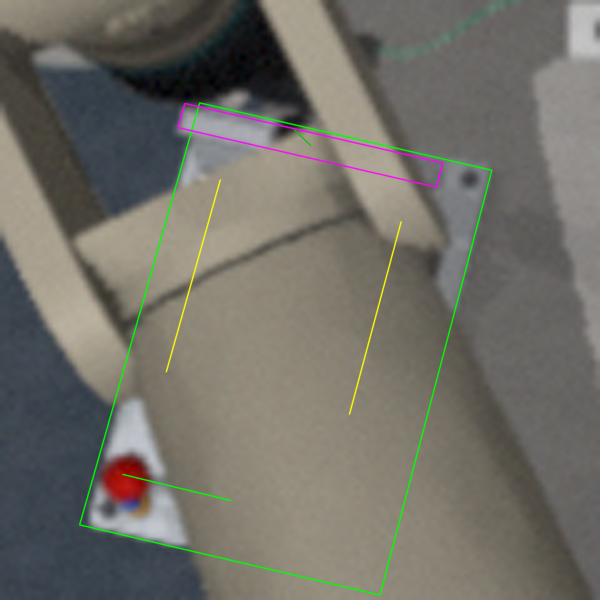

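View pics/s14.png

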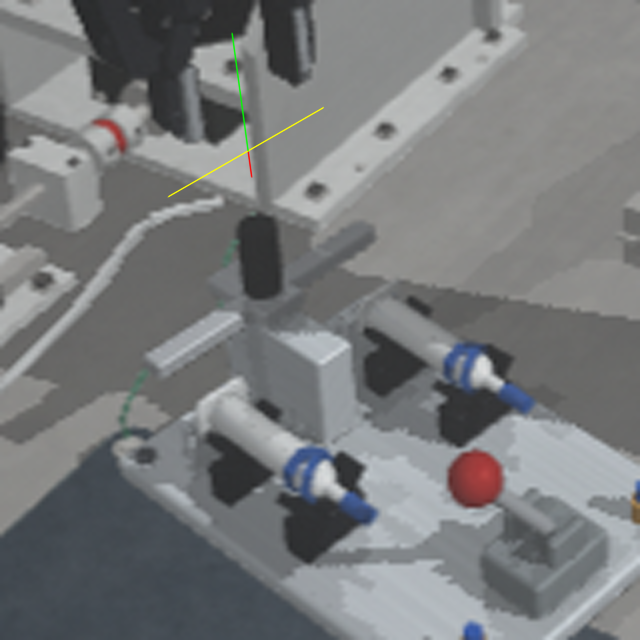

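```bash
python3 - <<'E'
from h import *
c,k=np.cos(P0[2]),np.sin(P0[2])
def rx(n,uv,z=.045):
    e=onplane(n,uv,z)-[*P0[:2],0]; return np.c_[e[:,0]*c+e[:,1]*k,-e[:,0]*k+e[:,1]*c].round(4).tolist()
print("scene R cap,collar L cap,collar",rx("scene",(np.array([(517,398),(467,367),(358,508),(310,474)])+.5)/4-.5+[150,250]))
print("place R mid,cap; L mid,cap",rx("scene",[(260.3,339.2),(279.4,350.2),(220.2,363.5),(238.8,376.5)]))
print("top0 R cap,collar L",rx("top",(np.array([(352,404),(369,345),(170,357),(188,298)])+.5)/5-.5+[140,190]))
E
```

```text
scene R cap,collar L cap,collar [[-0.024, -0.0438], [0.0065, -0.0432], [-0.0211, 0.0461], [0.0083, 0.0465]]
place R mid,cap; L mid,cap [[0.0187, -0.04], [-0.0266, -0.0425], [0.0252, 0.0471], [-0.0205, 0.0463]]
top0 R cap,collar L [[-0.023, -0.0452], [0.0062, -0.0457], [-0.0208, 0.045], [0.0086, 0.0443]]
```

carry_out:
  commands: [0.011,-0.015,-0.021,0,-0.005,0,0.011,-0.015,-0.021,0,-0.005,0,0.011,-0.015,-0.021,0,-0.005,0,0,0,0,0,0,0,0,0,0,0,0,0]

```text
time: 12.3
eef_pos: [0.5165, 0.3189, 0.1035]
tcp_rot: [0.154, 1.582, -0.175]
contact_force: [-0.1, 1.2, -0.2]
width: 0.0499
```

```bash
python3 - <<'E'
from h import *
rk()
plan([q(.030,-.045,.13),q(.030,-.045,.042,.03)],yaw=P0[2])
E
```

```text
rack 0.0233 -0.0505 z 0.1365 w 0.0499 F [-0.1  1.2 -0.2] t 12.3
from [0.5165 0.3189 0.1035] t 12.3 w 0.0499 F [-0.1  1.2 -0.2]
-> [0.5242 0.3229 0.097 ] 1
-> [0.5242 0.3229 0.009 ] 3
4
0.0063,0.0055,0.0068,0.004,-0.016,0.015,
0.0293,0,0,0,0,0,
0.0293,0,0,0,0,0,
0.0293,0,0,0,0,0,
```

carry_out:
  commands: [0.006,0.0055,0.007,0.004,-0.016,0.015,0,0,0,0,0,0,0.02,0,0,0,0,0,0.02,0,0,0,0,0,0,0,0,0,0,0,0,0,0,0,0,0]

```text
time: 12.9
eef_pos: [0.5298, 0.3251, 0.0607]
tcp_rot: [0.171, 1.558, -0.165]
contact_force: [0.2, 0.8, 0.4]
width: 0.0501
```

```bash
python3 - <<'E'
from h import *
rk()
plan([q(.030,-.045,.042,.025)],yaw=P0[2])
E
```

```text
rack 0.0349 -0.0416 z 0.0937 w 0.0501 F [0.2 0.8 0.4] t 12.9
from [0.5298 0.3251 0.0607] t 12.9 w 0.0501 F [0.2 0.8 0.4]
-> [0.5242 0.3229 0.009 ] 3
3
0.0172,-0.0012,-0.0017,0,0.002,-0.002,
0.0172,-0.0012,-0.0017,0,0.002,-0.002,
0.0172,-0.0012,-0.0017,0,0.002,-0.002,
```

carry_out:
  commands: [0,-0.0035,-0.005,0,0.004,-0.004,0,0,0,0,0,0]
  grip: 0.045

```text
time: 13.1
eef_pos: [0.5248, 0.3231, 0.0628]
tcp_rot: [0.169, 1.561, -0.167]
contact_force: [-0.2, -0.1, 0.5]
width: 0.045
```

```bash
python3 - <<'E'
from h import *
rk()
plan([q(.029,-.045,.042,.018)],yaw=P0[2])
grip_view("pics/s15.png",(250,410,150,310))
E
```

```text
rack 0.0305 -0.0446 z 0.0958 w 0.045 F [-0.2 -0.1  0.5] t 13.1
from [0.5248 0.3231 0.0628] t 13.1 w 0.045 F [-0.2 -0.1  0.5]
-> [0.5232 0.3231 0.009 ] 3
3
0.0179,-0.0002,-0.0006,0,0.001,-0.001,
0.0179,-0.0001,-0.0006,0,0.001,-0.001,
0.0179,-0.0001,-0.0005,0,0.001,-0.001,
[0.5251 0.3232 0.063 ] 13.15 F [ 0.3 -0.1 -0.3] w 0.045
```

View pics/s15.png

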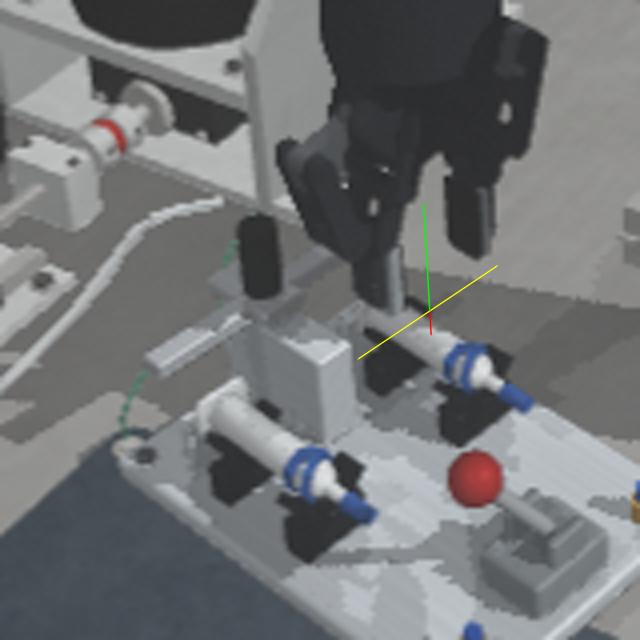

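carry_out:
  commands: [0.01,0,-0.0003,0,0,0,0.01,0,-0.0003,0,0,0,0.01,0,-0.0003,0,0,0,0.01,0,-0.0003,0,0,0,0.008,0,0,0,0,0,0,0,0,0,0,0]

```text
time: 13.75
eef_pos: [0.5237, 0.3235, 0.0107]
tcp_rot: [0.169, 1.561, -0.166]
contact_force: [0.8, -0.8, 0.3]
width: 0.0449
```

```bash
python3 - <<'E'
from h import *
rk()
plan([q(.030,-.045,.042,.018)],yaw=P0[2])
grip_view("pics/s16.png",(250,410,150,310))
E
```

```text
rack 0.0294 -0.0445 z 0.0437 w 0.0449 F [ 0.8 -0.8  0.3] t 13.75
from [0.5237 0.3235 0.0107] t 13.75 w 0.0449 F [ 0.8 -0.8  0.3]
-> [0.5242 0.3229 0.009 ] 1
1
0.0017,-0.0005,0.0006,0,0.003,-0.002,
[0.524  0.3236 0.0114] 13.8 F [ 0.4  0.6 -0.3] w 0.0453
```

View pics/s16.png

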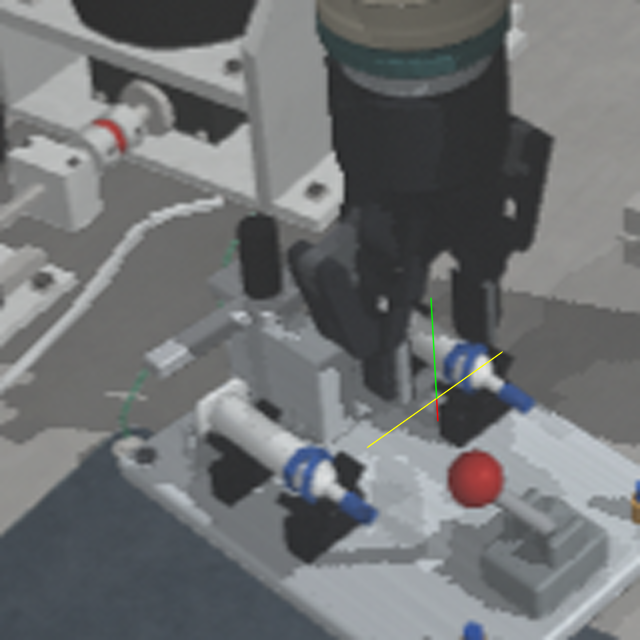

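carry_out:
  commands: [0.0015,0,0,0,0,0,0,0,0,0,0,0,0,0,0,0,0,0,0,0,0,0,0,0,0,0,0,0,0,0]
  grip: 0
  grip_force: 30

```text
time: 14.3
eef_pos: [0.5248, 0.3235, 0.0114]
tcp_rot: [0.17, 1.558, -0.166]
contact_force: [0.1, 0.5, 0.7]
width: 0.0159
```

```bash
python3 - <<'E'
from h import *
rk()
E
```

```text
rack 0.0305 -0.0443 z 0.0444 w 0.0159 F [0.1 0.5 0.7] t 14.3
```

```bash
python3 - <<'E'
from h import *
plan([(.5248,.3235,.14,.032)],yaw=P0[2])
E
```

```text
from [0.5248 0.3235 0.0114] t 14.3 w 0.0159 F [0.1 0.5 0.7]
-> [0.5248 0.3235 0.14  ] 5
5
-0.0257,0.0001,0.0001,0,0.001,-0.001,
-0.0257,0.0001,0.0001,0,0.001,-0.001,
-0.0257,0.0001,0.0001,0,0.001,-0.001,
-0.0257,0,0,0,0.001,-0.001,
-0.0257,0,0,0,0.001,-0.001,
```

carry_out:
  commands: [-0.02,0,0,0,0,0,-0.03,0,0,0,0,0,-0.03,0,0,0,0,0,-0.03,0,0,0,0,0,-0.02,0,0,0,0,0,0,0,0,0,0,0]

```text
time: 14.9
eef_pos: [0.5237, 0.3243, 0.1458]
tcp_rot: [0.171, 1.558, -0.164]
contact_force: [-0.3, -0.1, 0.5]
width: 0.0161
```

```bash
python3 - <<'E'
from h import *
rk()
plan([(.44,.17,.15),(.47,-.08,.15,.04,-.09)],yaw=P0[2])
grip_view("pics/s17.png",(230,410,130,310),3.5)
E
```

```text
rack 0.0293 -0.0437 z 0.1788 w 0.0161 F [-0.3 -0.1  0.5] t 14.9
from [0.5237 0.3243 0.1458] t 14.9 w 0.0161 F [-0.3 -0.1  0.5]
-> [0.44 0.17 0.15] 5
-> [ 0.47 -0.08  0.15] 7
12
-0.0011,-0.0337,-0.0098,0,0.001,-0.001,
-0.001,-0.0337,-0.0098,0,0.001,-0.001,
-0.001,-0.0337,-0.0098,0,0.001,-0.001,
-0.0009,-0.0337,-0.0098,0,0.001,-0.001,
-0.0009,-0.0337,-0.0098,0,0.001,-0.001,
0,-0.034,0.0117,-0.018,0,0,
0,-0.0342,0.0111,-0.018,0,0,
0,-0.0344,0.0105,-0.018,0,0,
0,-0.0346,0.0099,-0.018,0,0,
0,-0.0347,0.0093,-0.018,0,0,
0,-0.0349,0.0087,-0.018,0,0,
0,-0.035,0.0081,-0.018,0,0,
[0.5232 0.324  0.144 ] 14.95 F [-0.2  0.5 -0.6] w 0.0161
```

View pics/s17.png

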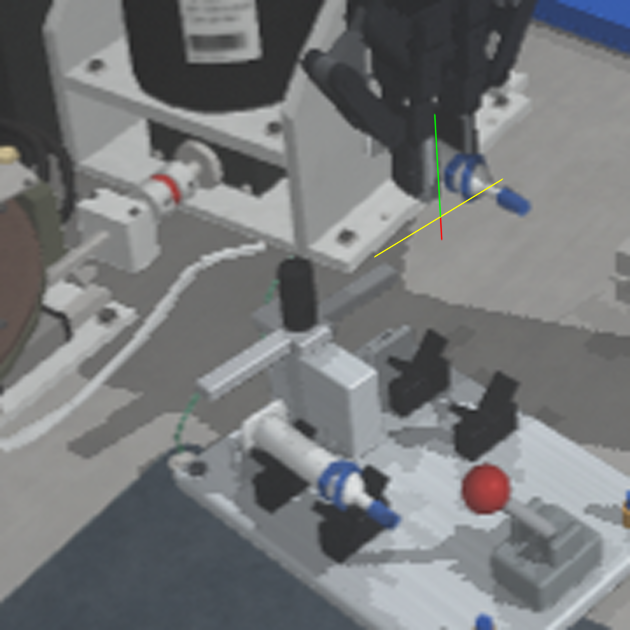

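Cartridge held and lifted clear. Travelling to the tray.

carry_out:
  commands: [-0.001,-0.034,-0.01,0,0.001,-0.001,-0.001,-0.034,-0.01,0,0,0,-0.001,-0.034,-0.01,0,0,0,-0.001,-0.034,-0.01,0,0,0,-0.001,-0.034,-0.01,0,0,0,0,-0.034,0.0115,-0.018,0,0,0,-0.034,0.011,-0.018,0,0,0,-0.034,0.0105,-0.018,0,0,0,-0.035,0.01,-0.018,0,0,0,-0.035,0.009,-0.018,0,0,0,-0.035,0.009,-0.018,0,0,0,-0.035,0.008,-0.018,0,0,0,0,0,0,0,0]

```text
time: 16.25
eef_pos: [0.4564, -0.0958, 0.1223]
tcp_rot: [0.06, 1.598, -0.062]
contact_force: [-0.3, 0.8, 0.3]
width: 0.0157
```

```bash
python3 - <<'E'
from h import *
plan([(.668,-.106,.13,.035)],yaw=-.09)
E
```

```text
from [ 0.4564 -0.0958  0.1223] t 16.25 w 0.0157 F [-0.3  0.8  0.3]
-> [ 0.668 -0.106  0.13 ] 7
7
-0.002,0.0009,0.0302,0.002,-0.004,0,
-0.0018,0.0009,0.0302,0.002,-0.004,0,
-0.0017,0.001,0.0302,0.002,-0.004,0,
-0.0016,0.001,0.0302,0.002,-0.004,0,
-0.0015,0.0011,0.0302,0.002,-0.004,0,
-0.0014,0.0012,0.0302,0.002,-0.004,0,
-0.0012,0.0012,0.0302,0.002,-0.004,0,
```

carry_out:
  commands: [-0.002,0.001,0.03,0.002,-0.004,0,-0.002,0.001,0.03,0.002,-0.004,0,-0.002,0.001,0.03,0.002,-0.004,0,-0.002,0.001,0.03,0.002,-0.004,0,-0.0015,0.001,0.03,0.002,-0.004,0,-0.0015,0.001,0.03,0.002,-0.004,0,-0.001,0.001,0.03,0.002,-0.004,0,0,0,0,0,0,0,0,0,0,0,0,0]

```text
time: 17.15
eef_pos: [0.6672, -0.101, 0.1086]
tcp_rot: [0.077, 1.595, -0.069]
contact_force: [-0.4, -0.7, -0.5]
width: 0.016
```

```bash
python3 - <<'E'
from h import *
plan([(.668,-.106,.06,.03)],yaw=-.09)
grip_view("pics/s18.png",(130,290,250,410),4)
E
```

```text
from [ 0.6672 -0.101   0.1086] t 17.15 w 0.016 F [-0.4 -0.7 -0.5]
-> [ 0.668 -0.106  0.06 ] 2
2
0.0243,-0.0026,0.0012,-0.001,-0.013,-0.002,
0.0243,-0.0025,0.0009,-0.001,-0.013,-0.002,
[ 0.6668 -0.1009  0.1083] 17.2 F [ 0.4  0.3 -0.4] w 0.0154
```

View pics/s18.png

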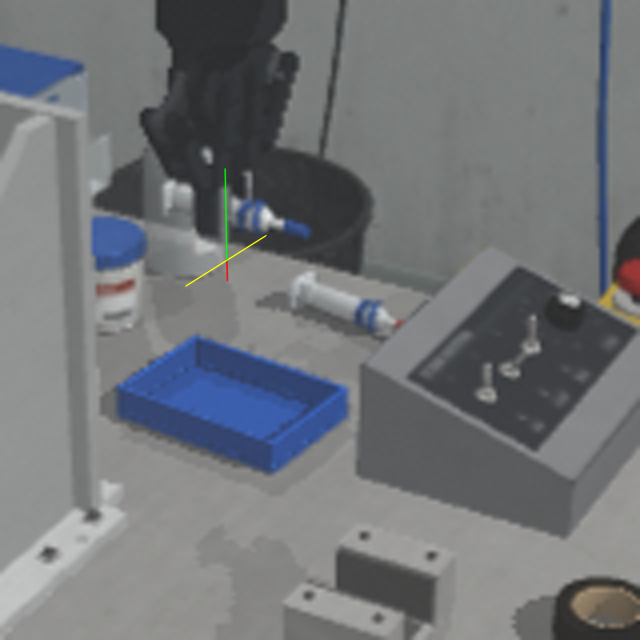

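carry_out:
  commands: [0.024,-0.0025,0.001,-0.001,-0.013,-0.002,0.024,-0.0025,0.001,-0.001,-0.013,-0.002,0.018,0,0,0,0,0,0,0,0,0,0,0,0,0,0,0,0,0]

```text
time: 17.7
eef_pos: [0.6642, -0.1045, 0.0417]
tcp_rot: [0.071, 1.568, -0.071]
contact_force: [-0.3, 0.9, 0.8]
width: 0.0162
```

```bash
python3 - <<'E'
from h import *
plan([(.668,-.106,-.011,.012)],yaw=-.09)
E
```

```text
from [ 0.6642 -0.1045  0.0417] t 17.7 w 0.0162 F [-0.3  0.9  0.8]
-> [ 0.668 -0.106 -0.011] 5
5
0.0105,-0.0002,0.0008,0,0,0,
0.0105,-0.0002,0.0008,0,0,0,
0.0105,-0.0002,0.0008,0,0,0,
0.0105,-0.0002,0.0008,0,0,0,
0.0105,-0.0002,0.0008,0,0,0,
```

carry_out:
  commands: [0.0105,0,0.002,0,0,0,0.0105,0,0.001,0,0,0,0.0105,0,0.001,0,0,0,0.0105,0,0.0005,0,0,0,0.0095,0,0,0,0,0,0,0,0,0,0,0]

```text
time: 18.3
eef_pos: [0.6702, -0.1049, -0.0112]
tcp_rot: [0.07, 1.564, -0.071]
contact_force: [-0.5, 1.5, -0.9]
width: 0.0158
```

```bash
python3 - <<'E'
from h import *
plan([(.668,-.106,-.012,.012)],yaw=-.09)
grip_view("pics/s19.png",(180,260,270,370),6.4)
E
```

```text
from [ 0.6702 -0.1049 -0.0112] t 18.3 w 0.0158 F [-0.5  1.5 -0.9]
-> [ 0.668 -0.106 -0.012] 1
1
0.0008,-0.0013,-0.002,0,0.005,0,
[ 0.6705 -0.105  -0.0103] 18.35 F [ 0.3  0.4 -0.2] w 0.0162
```

View pics/s19.png

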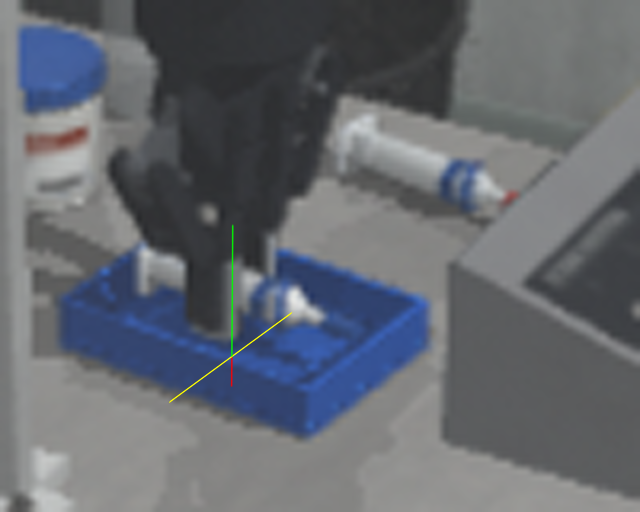

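carry_out:
  commands: [0.002,-0.001,-0.004,0,0.005,0,0.001,0,0,0,0,0,0,0,0,0,0,0]

```text
time: 18.65
eef_pos: [0.6668, -0.1059, -0.0124]
tcp_rot: [0.07, 1.567, -0.072]
contact_force: [0.2, -0.0, 0.0]
width: 0.0154
```

carry_out:
  commands: [0,0,0,0,0,0,0,0,0,0,0,0,0,0,0,0,0,0]
  grip: 0.034

```text
time: 18.95
eef_pos: [0.6675, -0.106, -0.0111]
tcp_rot: [0.07, 1.565, -0.072]
contact_force: [-0.3, 0.8, -0.1]
width: 0.0339
```

carry_out:
  commands: [-0.025,0,0,0,0,0,-0.03,0,0,0,0,0,-0.03,0,0,0,0,0,-0.01,0,0,0,0,0,0,0,0,0,0,0]

```text
time: 19.45
eef_pos: [0.6664, -0.1057, 0.0857]
tcp_rot: [0.07, 1.567, -0.071]
contact_force: [0.5, -0.7, 0.4]
width: 0.0338
```

```bash
python3 - <<'E'
from h import *
im,d=cams.capture("top")
cv2.imwrite("pics/t20.png",cv2.resize(im[150:260,360:490,::-1],None,fx=5,fy=5,interpolation=cv2.INTER_CUBIC))
for t in("fresh_cartridge_mid","fresh_cartridge_cap"): print(t,[(np.round(x["centre"],1),round(x["confidence"],2)) for x in finder.place_of("top",t)[:2]])
grip_view("pics/s20.png",(180,260,270,370),6.4)
for t in("fresh_cartridge_mid","fresh_cartridge_cap"): print(t,[(np.round(x["centre"],1),round(x["confidence"],2)) for x in finder.place_of("scene",t)[:2]])
E
```

```text
fresh_cartridge_mid [(array([246.6, 179.8]), 0.75), (array([243. , 177.9]), 0.57)]
fresh_cartridge_cap [(array([202.6, 392.6]), 0.3)]
[ 0.6648 -0.1054  0.0821] 19.65 F [ 0.2  0.5 -0.5] w 0.034
fresh_cartridge_mid [(array([208.1, 340.2]), 0.62), (array([310.2, 215. ]), 0.43)]
fresh_cartridge_cap [(array([214.4, 351.9]), 0.49)]
```

View pics/t20.png

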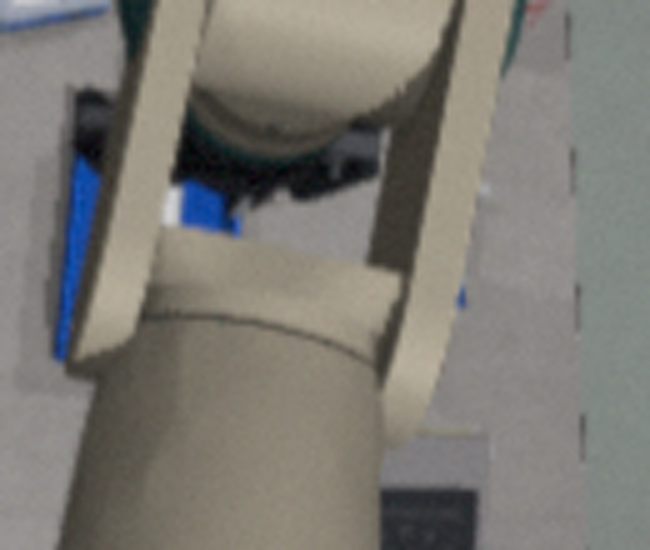

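View pics/s20.png

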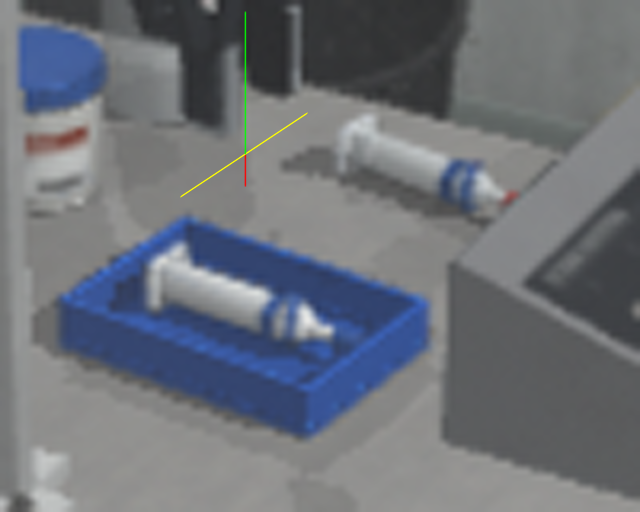

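```bash
python3 - <<'E'
from h import *
f=lambda L:(np.array(L)+.5)/6.4-.5+[270,180]
print(onplane("scene",f([(463,185),(358,143)]),.0115), "tray",onplane("scene",f([(285,317),(168,278)]),.0155))
print("top",onplane("top",np.array([(465,188),(444,297),(436,358)])/5+[360,150],.0115))
g=np.array([.667,-.106]);d=np.array([np.cos(.08),-np.sin(.08)]); print("tray expect collar,flange",g-d*.0252,g+d*.0358)
E
```

```text
[[ 0.63775412 -0.2449456   0.0115    ]
 [ 0.69446569 -0.25671357  0.0115    ]] tray [[ 0.6456816  -0.10410271  0.0155    ]
 [ 0.70143245 -0.10777682  0.0155    ]]
top [[ 0.69509198 -0.26176101  0.0115    ]
 [ 0.63856882 -0.24966189  0.0115    ]
 [ 0.60730708 -0.24482396  0.0115    ]]
tray expect collar,flange [ 0.6418806  -0.10398615] [ 0.7026855  -0.10886095]
```

```bash
python3 - <<'E'
from h import *
plan([(.6605,-.252,.08,.025)],yaw=-.21)
E
```

```text
from [ 0.6649 -0.1054  0.0823] t 19.75 w 0.0337 F [0.  0.5 0.1]
-> [ 0.6605 -0.252   0.08  ] 6
6
0.0004,-0.0244,0.0015,0.02,-0.001,0,
0.0004,-0.0244,0.002,0.02,-0.001,0,
0.0004,-0.0243,0.0024,0.02,-0.001,0,
0.0004,-0.0243,0.0029,0.02,-0.001,0,
0.0004,-0.0242,0.0034,0.02,-0.001,0,
0.0004,-0.0241,0.0039,0.02,-0.001,0,
```

carry_out:
  commands: [0,-0.024,0.0015,0.02,0,0,0,-0.024,0.002,0.02,0,0,0,-0.024,0.0025,0.02,0,0,0,-0.024,0.003,0.02,0,0,0,-0.024,0.0035,0.02,0,0,0,-0.024,0.004,0.02,0,0,0,0,0,0,0,0,0,0,0,0,0,0]
  grip: 0.045

```text
time: 20.55
eef_pos: [0.6577, -0.2533, 0.0721]
tcp_rot: [0.171, 1.581, -0.164]
contact_force: [-0.8, -0.0, 0.3]
width: 0.0451
```

```bash
python3 - <<'E'
from h import *
plan([(.6605,-.252,.03,.015)],yaw=-.21)
E
```

```text
from [ 0.6577 -0.2533  0.0721] t 20.55 w 0.0451 F [-0.8 -0.   0.3]
-> [ 0.6605 -0.252   0.03  ] 3
3
0.014,0.0006,0.0011,-0.001,-0.006,-0.001,
0.014,0.0006,0.001,-0.001,-0.006,-0.001,
0.014,0.0006,0.0009,-0.001,-0.006,-0.001,
```

carry_out:
  commands: [0.014,0.0006,0.001,-0.001,-0.006,-0.001,0.014,0.0006,0.001,-0.001,-0.006,-0.001,0.014,0.0006,0.001,-0.001,-0.006,-0.001,0,0,0,0,0,0,0,0,0,0,0,0]

```text
time: 21.05
eef_pos: [0.661, -0.2467, 0.0274]
tcp_rot: [0.161, 1.565, -0.16]
contact_force: [-0.2, 0.2, 0.8]
width: 0.045
```

```bash
python3 - <<'E'
from h import *
plan([(.6605,-.252,-.013,.01)],yaw=-.21)
grip_view("pics/s21.png",(160,240,290,390),6.4)
E
```

```text
from [ 0.661  -0.2467  0.0274] t 21.05 w 0.045 F [-0.2  0.2  0.8]
-> [ 0.6605 -0.252  -0.013 ] 5
5
0.0081,-0.0011,0.0001,0.001,0,0,
0.0081,-0.0011,0.0001,0.001,0,0,
0.0081,-0.0011,0.0001,0.001,0,0,
0.0081,-0.0011,0.0001,0.001,0,0,
0.0081,-0.0011,0.0001,0.001,0,0,
[ 0.6609 -0.2466  0.0272] 21.1 F [-0.2  0.9 -0.5] w 0.0452
```

View pics/s21.png

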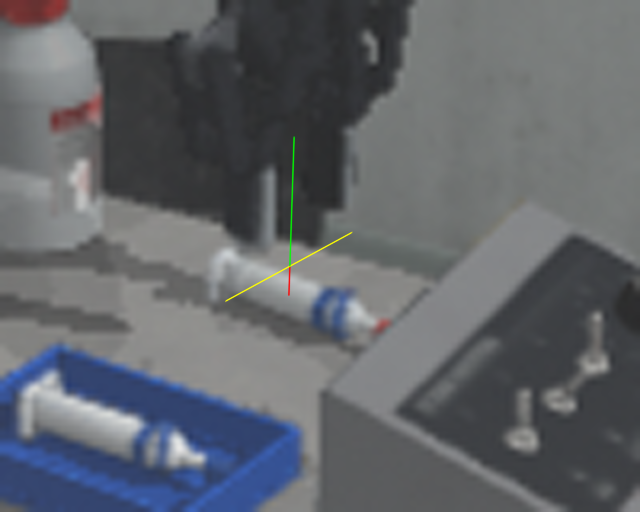

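carry_out:
  commands: [0.004,-0.005,0,0.002,0,0,0.008,-0.0005,0,0,0,0,0.008,0,0,0,0,0,0.008,0,0,0,0,0,0.008,0,0,0,0,0,0,0,0,0,0,0]

```text
time: 21.7
eef_pos: [0.6603, -0.2525, -0.0102]
tcp_rot: [0.162, 1.564, -0.162]
contact_force: [0.7, 0.4, -0.4]
width: 0.0449
```

```bash
python3 - <<'E'
from h import *
plan([(.6605,-.252,-.0145,.01)],yaw=-.21)
grip_view("pics/s22.png",(160,240,290,390),6.4)
E
```

```text
from [ 0.6603 -0.2525 -0.0102] t 21.7 w 0.0449 F [ 0.7  0.4 -0.4]
-> [ 0.6605 -0.252  -0.0145] 1
1
0.0043,0.0006,0,0.004,0.001,0,
[ 0.6606 -0.2527 -0.0094] 21.75 F [ 0.3  0.  -0.7] w 0.045
```

View pics/s22.png

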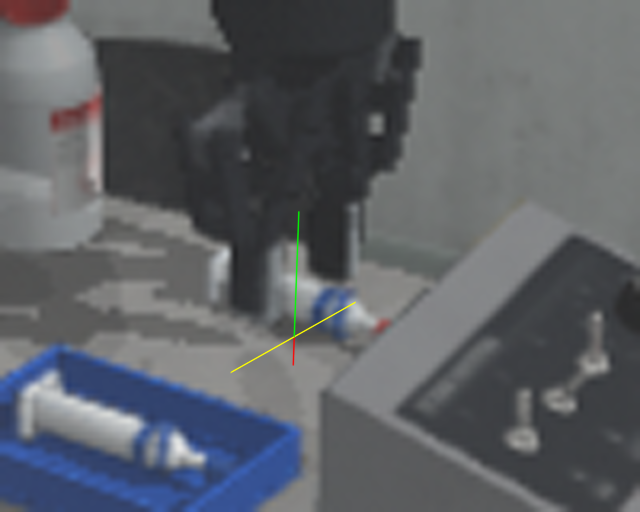

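carry_out:
  commands: [0.005,0,0,0.003,0,0,0,0,0,0,0,0]

```text
time: 21.95
eef_pos: [0.6609, -0.2527, -0.0144]
tcp_rot: [0.164, 1.562, -0.164]
contact_force: [-0.6, 0.7, -0.5]
width: 0.0451
```

carry_out:
  commands: [0,0,0,0,0,0,0,0,0,0,0,0,0,0,0,0,0,0,0,0,0,0,0,0,0,0,0,0,0,0]
  grip: 0
  grip_force: 30

```text
time: 22.45
eef_pos: [0.6615, -0.2529, -0.0132]
tcp_rot: [0.163, 1.56, -0.165]
contact_force: [0.4, 0.4, -0.1]
width: 0.0157
```

```bash
python3 - <<'E'
from h import *
plan([(.6605,-.252,-.0145,.01)],yaw=-.21)
grip_view("pics/s23.png",(160,240,290,390),6.4)
E
```

```text
from [ 0.6615 -0.2529 -0.0132] t 22.45 w 0.0157 F [ 0.4  0.4 -0.1]
-> [ 0.6605 -0.252  -0.0145] 1
1
0.0013,0.0007,-0.0012,0.001,0.004,0,
[ 0.6615 -0.253  -0.0133] 22.5 F [-0.6 -0.4 -1.4] w 0.0153
```

View pics/s23.png

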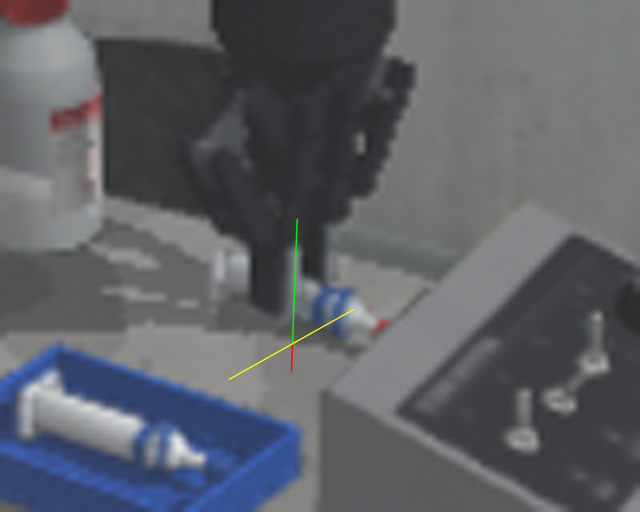

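carry_out:
  commands: [-0.02,0,0,0,0,0,-0.03,0,0,0,0,0,-0.03,0,0,0,0,0,-0.03,0,0,0,0,0,-0.03,0,0,0,0,0,-0.025,0,0,0,0,0,0,0,0,0,0,0]

```text
time: 23.2
eef_pos: [0.6598, -0.2523, 0.156]
tcp_rot: [0.164, 1.564, -0.164]
contact_force: [0.0, 0.6, 0.0]
width: 0.0154
```

```bash
python3 - <<'E'
from h import *
plan([(.47,-.11,.16),(.44,.15,.16)],yaw=-.2132)
grip_view("pics/s24.png",(110,230,270,390),5)
E
```

```text
from [ 0.6598 -0.2523  0.156 ] t 23.2 w 0.0154 F [0.  0.6 0. ]
-> [ 0.47 -0.11  0.16] 6
-> [0.44 0.15 0.16] 7
13
-0.0007,0.0166,-0.0359,0.001,0,0,
-0.0007,0.0166,-0.0359,0.001,0,0,
-0.0007,0.0166,-0.0359,0.001,0,0,
-0.0007,0.0166,-0.0359,0.001,0,0,
-0.0007,0.0165,-0.0359,0.001,0,0,
-0.0007,0.0165,-0.0359,0.001,0,0,
0,0.0354,-0.012,0,0,0,
0,0.0354,-0.012,0,0,0,
0,0.0354,-0.012,0,0,0,
0,0.0354,-0.012,0,0,0,
0,0.0354,-0.012,0,0,0,
0,0.0354,-0.012,0,0,0,
0,0.0354,-0.012,0,0,0,
[ 0.6592 -0.252   0.1534] 23.25 F [-0.  -0.1 -1.2] w 0.0156
```

View pics/s24.png

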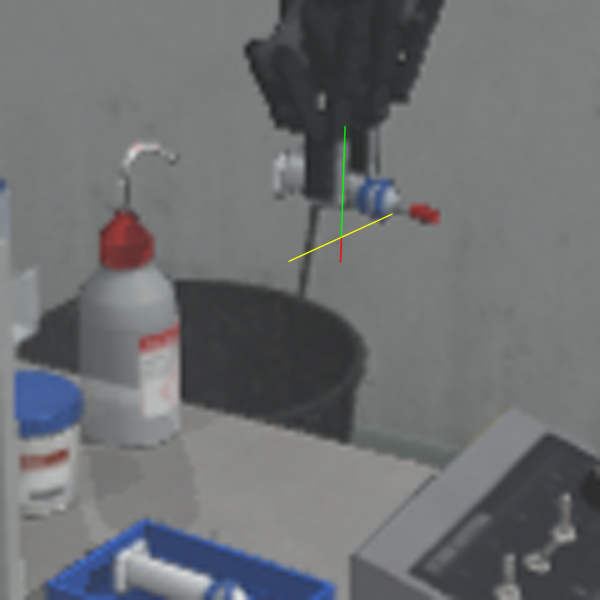

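carry_out:
  commands: [-0.001,0.0165,-0.036,0,0,0,-0.001,0.0165,-0.036,0,0,0,-0.001,0.0165,-0.036,0,0,0,-0.001,0.0165,-0.036,0,0,0,-0.001,0.0165,-0.036,0,0,0,-0.001,0.0165,-0.034,0,0,0,0,0,0,0,0,0]

```text
time: 23.95
eef_pos: [0.4564, -0.1039, 0.1394]
tcp_rot: [0.174, 1.598, -0.158]
contact_force: [0.3, -0.4, -0.7]
width: 0.0157
```

```bash
python3 - <<'E'
from h import *
plan([(.44,.15,.16)],yaw=-.2132)
E
```

```text
from [ 0.4564 -0.1039  0.1394] t 23.95 w 0.0157 F [ 0.3 -0.4 -0.7]
-> [0.44 0.15 0.16] 7
7
-0.0024,0.035,-0.01,0,-0.005,-0.001,
-0.0025,0.035,-0.01,0,-0.005,-0.001,
-0.0026,0.035,-0.01,0,-0.005,-0.001,
-0.0026,0.035,-0.01,0,-0.005,-0.001,
-0.0027,0.035,-0.01,0,-0.005,-0.001,
-0.0028,0.035,-0.01,0,-0.005,-0.001,
-0.0029,0.035,-0.01,0,-0.005,-0.001,
```

carry_out:
  commands: [-0.0025,0.035,-0.01,0,-0.005,-0.001,-0.0025,0.035,-0.01,0,-0.005,-0.001,-0.0025,0.035,-0.01,0,-0.005,-0.001,-0.0025,0.035,-0.01,0,-0.005,-0.001,-0.0025,0.035,-0.01,0,-0.005,-0.001,-0.003,0.035,-0.01,0,-0.005,-0.001,-0.003,0.035,-0.01,0,-0.005,-0.001,0,0,0,0,0,0]

```text
time: 24.75
eef_pos: [0.4361, 0.1581, 0.1481]
tcp_rot: [0.166, 1.577, -0.172]
contact_force: [1.0, -0.6, -0.3]
width: 0.0157
```

```bash
python3 - <<'E'
from h import *
a=rackpt(P0,.0317,-.0443,.13)
plan([tuple(a)],yaw=-.2132)
E
```

```text
from [0.4361 0.1581 0.1481] t 24.75 w 0.0157 F [ 1.  -0.6 -0.3]
-> [0.526  0.3232 0.13  ] 5
5
0.0033,0.0361,0.0106,0,-0.003,0.001,
0.0034,0.0361,0.0106,0,-0.003,0.001,
0.0034,0.0361,0.0106,0,-0.003,0.001,
0.0035,0.0361,0.0106,0,-0.003,0.001,
0.0035,0.0361,0.0106,0,-0.003,0.001,
```

carry_out:
  commands: [0.001,0.036,0.0105,0,-0.003,0.001,0.001,0.036,0.0105,0,-0.003,0.001,0.001,0.036,0.0105,0,-0.003,0.001,0.002,0.036,0.0105,0,-0.003,0.001,0.002,0.034,0.0105,0,-0.003,0.001,0,0,0,0,0,0,0,0,0,0,0,0]

```text
time: 25.45
eef_pos: [0.5284, 0.3224, 0.125]
tcp_rot: [0.161, 1.574, -0.18]
contact_force: [-0.5, -0.4, -0.3]
width: 0.0159
```

```bash
python3 - <<'E'
from h import *
rk()
a=rackpt(P0,.0317,-.0443,.08)
plan([tuple(a)],yaw=-.2132)
E
```

```text
rack 0.0342 -0.0445 z 0.158 w 0.0159 F [-0.5 -0.4 -0.3] t 25.45
from [0.5284 0.3224 0.125 ] t 25.45 w 0.0159 F [-0.5 -0.4 -0.3]
-> [0.526  0.3232 0.08  ] 2
2
0.0225,0.0004,-0.0011,-0.002,-0.004,0.006,
0.0225,0.0003,-0.0012,-0.002,-0.004,0.006,
```

carry_out:
  commands: [0.0225,0.0004,-0.001,-0.002,-0.004,0.006,0.0225,0.0004,-0.001,-0.002,-0.004,0.006,0.01,0,0,0,0,0.002,0,0,0,0,0,0,0,0,0,0,0,0]

```text
time: 25.95
eef_pos: [0.5267, 0.3181, 0.0674]
tcp_rot: [0.171, 1.565, -0.171]
contact_force: [1.0, -0.2, -0.4]
width: 0.0155
```

```bash
python3 - <<'E'
from h import *
rk()
a=rackpt(P0,.0317,-.0443,.05)
plan([tuple(a)],yaw=-.2132)
grip_view("pics/s25.png",(250,410,170,330),4)
E
```

```text
rack 0.0335 -0.0491 z 0.1004 w 0.0155 F [ 1.  -0.2 -0.4] t 25.95
from [0.5267 0.3181 0.0674] t 25.95 w 0.0155 F [ 1.  -0.2 -0.4]
-> [0.526  0.3232 0.05  ] 1
1
0.0174,0.0048,-0.0018,-0.004,-0.001,0.001,
[0.5268 0.3182 0.0675] 26.0 F [-0.1  0.4 -0.2] w 0.0156
```

View pics/s25.png

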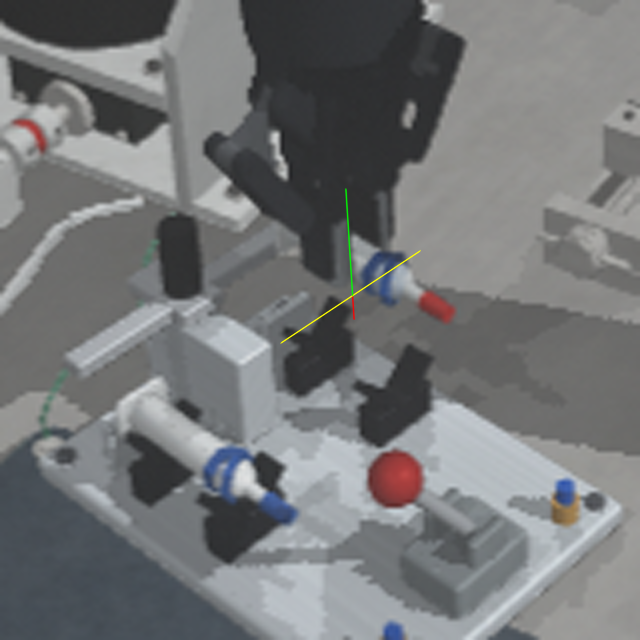

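```bash
python3 - <<'E'
from h import *
c,k=np.cos(P0[2]),np.sin(P0[2])
e=onplane("scene",(np.array([(437,306),(386,277)])+.5)/4-.5+[170,250],.0923)-[*P0[:2],0]; print(np.c_[e[:,0]*c+e[:,1]*k,-e[:,0]*k+e[:,1]*c])
E
```

```text
[[-0.02078391 -0.04886366]
 [ 0.00920389 -0.04778126]]
```

carry_out:
  commands: [0.002,0.0048,-0.002,-0.004,-0.001,0.001,0,0,0,0,0,0,0.008,0,0,0,0,0,0.008,0,0,0,0,0,0.006,0,0,0,0,0,0,0,0,0,0,0]

```text
time: 26.6
eef_pos: [0.5272, 0.3245, 0.0445]
tcp_rot: [0.17, 1.56, -0.165]
contact_force: [1.0, -0.0, -0.6]
width: 0.0156
```

```bash
python3 - <<'E'
from h import *
rk()
a=rackpt(P0,.0317,-.0443,.0215)
plan([tuple(a)],yaw=-.2132)
grip_view("pics/s26.png",(250,410,170,330),4)
E
```

```text
rack 0.0326 -0.0428 z 0.0775 w 0.0156 F [ 1.  -0.  -0.6] t 26.6
from [0.5272 0.3245 0.0445] t 26.6 w 0.0156 F [ 1.  -0.  -0.6]
-> [0.526  0.3232 0.0215] 1
1
0.023,-0.0016,-0.001,0,0.004,-0.004,
[0.5274 0.3246 0.045 ] 26.65 F [-0.3  0.3 -0.4] w 0.0157
```

View pics/s26.png

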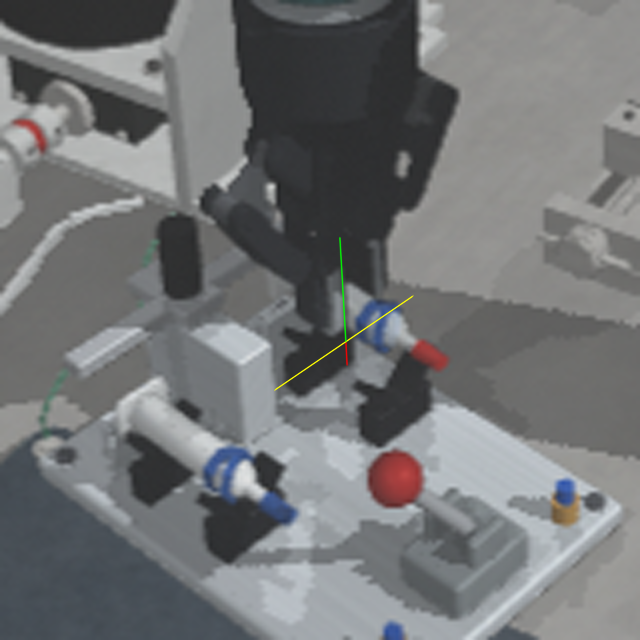

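carry_out:
  commands: [0.003,-0.0017,-0.001,0,0.004,-0.004,0.005,0,0,0,0,0,0.006,0,0,0,0,0,0.006,0,0,0,0,0,0.003,0,0,0,0,0,0,0,0,0,0,0]

```text
time: 27.25
eef_pos: [0.5262, 0.3229, 0.0203]
tcp_rot: [0.167, 1.564, -0.168]
contact_force: [-0.6, 0.7, 0.7]
width: 0.0156
```

```bash
python3 - <<'E'
from h import *
rk()
a=rackpt(P0,.0317,-.0443,.0205)
plan([tuple(a)],yaw=-.2132)
grip_view("pics/s27.png",(250,410,170,330),4)
E
```

```text
rack 0.032 -0.0445 z 0.0533 w 0.0156 F [-0.6  0.7  0.7] t 27.25
from [0.5262 0.3229 0.0203] t 27.25 w 0.0156 F [-0.6  0.7  0.7]
-> [0.526  0.3232 0.0205] 1
1
-0.0002,0.0002,-0.0003,0,0,0,
[0.5263 0.3229 0.0205] 27.3 F [ 0.1 -0.2  0.3] w 0.0157
```

View pics/s27.png

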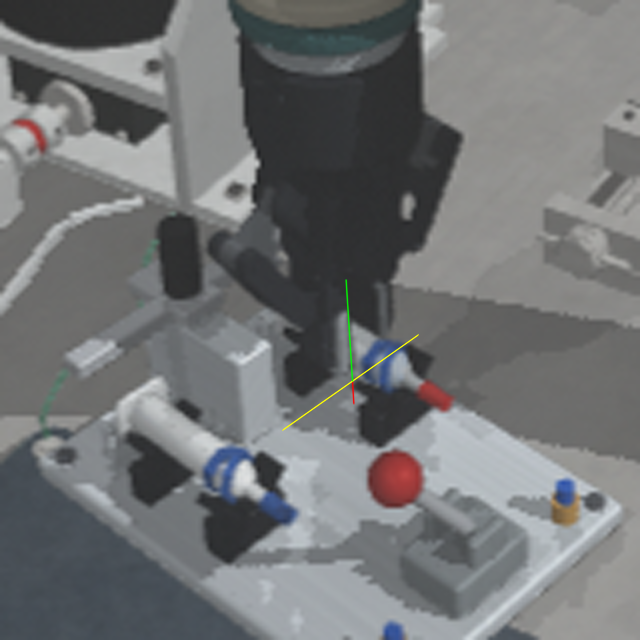

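carry_out:
  commands: [0.002,0,0,0,0,0,0,0,0,0,0,0]

```text
time: 27.5
eef_pos: [0.5267, 0.3228, 0.0203]
tcp_rot: [0.167, 1.563, -0.168]
contact_force: [0.0, -0.2, -0.9]
width: 0.0152
```

carry_out:
  commands: [0,0,0,0,0,0,0,0,0,0,0,0,0,0,0,0,0,0]
  grip: 0.042

```text
time: 27.8
eef_pos: [0.5271, 0.3233, 0.0208]
tcp_rot: [0.168, 1.562, -0.167]
contact_force: [0.4, -0.1, -0.6]
width: 0.0419
```

carry_out:
  commands: [-0.015,0,0,0,0,0,-0.025,0,0,0,0,0,-0.03,0,0,0,0,0,-0.03,0,0,0,0,0,-0.015,0,0,0,0,0,0,0,0,0,0,0]

```text
time: 28.4
eef_pos: [0.5266, 0.3234, 0.1447]
tcp_rot: [0.169, 1.56, -0.165]
contact_force: [0.5, 0.4, 0.2]
width: 0.0419
```

```bash
python3 - <<'E'
from h import *
rk()
plan([q(.090,.0,.175)],yaw=-.2132)
grip_view("pics/s28.png",(250,410,170,330),4)
E
```

```text
rack 0.0322 -0.044 z 0.1777 w 0.0419 F [0.5 0.4 0.2] t 28.4
from [0.5266 0.3234 0.1447] t 28.4 w 0.0419 F [0.5 0.4 0.2]
-> [0.5924 0.3542 0.142 ] 2
2
0.0015,0.022,0.0289,0,0.002,-0.001,
0.0014,0.022,0.0289,0,0.002,-0.001,
[0.5263 0.3233 0.1436] 28.45 F [-0.5 -0.5  1.1] w 0.0421
```

View pics/s28.png

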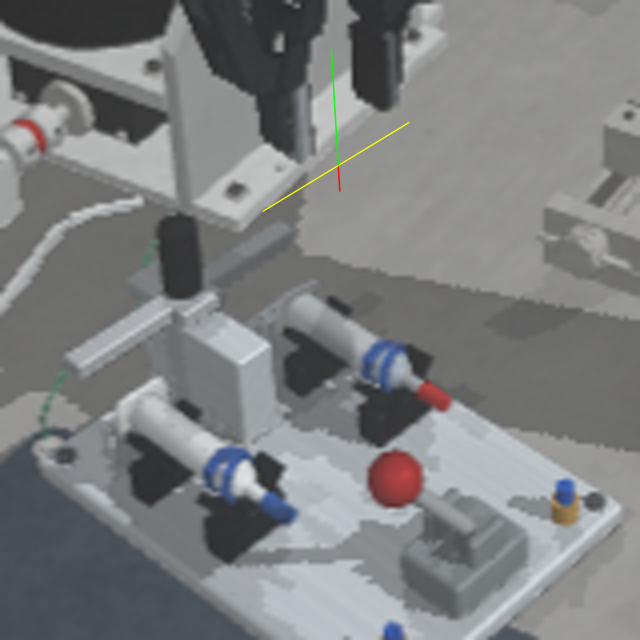

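Fresh cartridge seated where the old one lay (cap ≈ (435,397), collar ≈ (387,366), same as before). Now the keeper.

carry_out:
  commands: [0,0.011,0.0145,0,0.001,0,0,0.011,0.0145,0,0.001,0,0,0.011,0.0145,0,0.001,0,0,0.011,0.0145,0,0.001,0,0,0,0,0,0,0,0,0,0,0,0,0]
  grip: 0.055

```text
time: 29.05
eef_pos: [0.5915, 0.3538, 0.1362]
tcp_rot: [0.164, 1.575, -0.17]
contact_force: [0.8, 0.4, 1.1]
width: 0.0551
```

```bash
python3 - <<'E'
from h import *
rk()
plan([q(.090,.0,.103)],yaw=-.2132)
E
```

```text
rack 0.0893 -0.0006 z 0.1692 w 0.0551 F [0.8 0.4 1.1] t 29.05
from [0.5915 0.3538 0.1362] t 29.05 w 0.0551 F [0.8 0.4 1.1]
-> [0.5924 0.3542 0.07  ] 2
2
0.0331,0.0004,0.0007,0,-0.005,0.002,
0.0331,0.0004,0.0005,0,-0.005,0.002,
```

carry_out:
  commands: [0.013,0,0.0005,0,-0.005,0.002,0.013,0,0.0005,0,-0.002,0.002,0.013,0,0.0005,0,0,0,0.013,0,0,0,0,0,0.013,0,0,0,0,0,0,0,0,0,0,0]

```text
time: 29.65
eef_pos: [0.5897, 0.3521, 0.0647]
tcp_rot: [0.165, 1.571, -0.169]
contact_force: [-0.1, -0.2, -0.2]
width: 0.0553
```

```bash
python3 - <<'E'
from h import *
rk()
plan([q(.090,.0005,.104)],yaw=-.2132)
grip_view("pics/s29.png",(250,410,170,330),4)
E
```

```text
rack 0.0878 -0.0026 z 0.0977 w 0.0553 F [-0.1 -0.2 -0.2] t 29.65
from [0.5897 0.3521 0.0647] t 29.65 w 0.0553 F [-0.1 -0.2 -0.2]
-> [0.5925 0.3546 0.071 ] 1
1
-0.0063,0.0031,0.0022,0.001,-0.006,0.004,
[0.5901 0.3523 0.066 ] 29.7 F [ 1.4  0.1 -0.3] w 0.0548
```

View pics/s29.png

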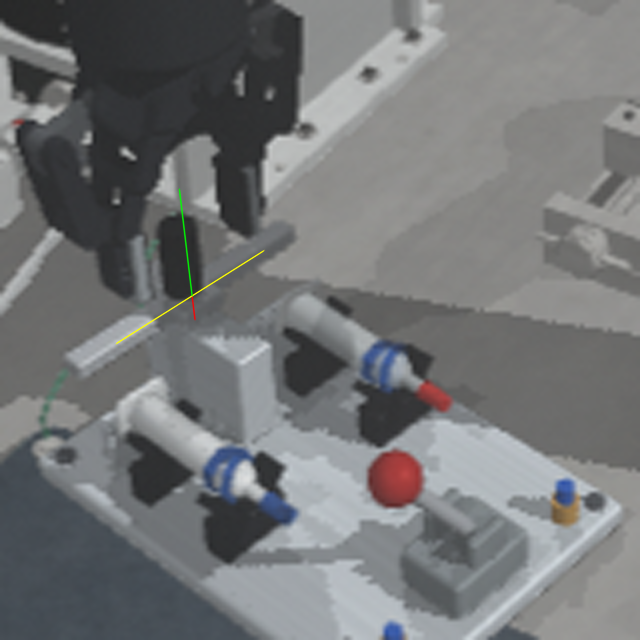

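carry_out:
  commands: [-0.006,0.003,0.002,0,-0.005,0.003,0,0,0,0,0,0,0,0,0,0,0,0]

```text
time: 30.0
eef_pos: [0.594, 0.3556, 0.0749]
tcp_rot: [0.169, 1.561, -0.165]
contact_force: [0.1, 0.8, -0.2]
width: 0.055
```

carry_out:
  commands: [0,0,0,0,0,0,0,0,0,0,0,0,0,0,0,0,0,0,0,0,0,0,0,0,0,0,0,0,0,0]
  grip: 0
  grip_force: 30

```text
time: 30.5
eef_pos: [0.5944, 0.3541, 0.0766]
tcp_rot: [0.168, 1.56, -0.167]
contact_force: [-0.2, 1.3, 0.6]
width: 0.0165
```

```bash
python3 - <<'E'
from h import *
rk()
plan([q(.054,.0005,.104)],yaw=-.2132,step=.006)
E
```

```text
rack 0.092 0.0004 z 0.1096 w 0.0165 F [-0.2  1.3  0.6] t 30.5
from [0.5944 0.3541 0.0766] t 30.5 w 0.0165 F [-0.2  1.3  0.6]
-> [0.5573 0.3623 0.071 ] 7
7
0.0008,0,-0.0054,0,0.001,0,
0.0008,0,-0.0054,0,0.001,0,
0.0008,0,-0.0054,0,0.001,0,
0.0008,0,-0.0054,0,0.001,0,
0.0008,0,-0.0054,0,0.001,0,
0.0008,0,-0.0054,0,0.001,0,
0.0008,0,-0.0054,0,0.001,0,
```

carry_out:
  commands: [0,0,-0.006,0,0,0,0,0,-0.006,0,0,0,0,0,-0.006,0,0,0,0,0,-0.006,0,0,0,0,0,-0.005,0,0,0,0,0,-0.005,0,0,0,0,0,-0.003,0,0,0,0,0,-0.003,0,0,0]

```text
time: 31.3
eef_pos: [0.5591, 0.3612, 0.0768]
tcp_rot: [0.171, 1.542, -0.168]
contact_force: [19.9, 1.7, -8.3]
width: 0.0161
```

```bash
python3 - <<'E'
from h import *
rk()
grip_view("pics/s30.png",(250,410,170,330),4)
E
```

```text
rack 0.056 -0.0001 z 0.1098 w 0.0161 F [19.9  1.7 -8.3] t 31.3
[0.5592 0.3612 0.0768] 31.35 F [19.8  0.5 -8. ] w 0.0165
```

View pics/s30.png

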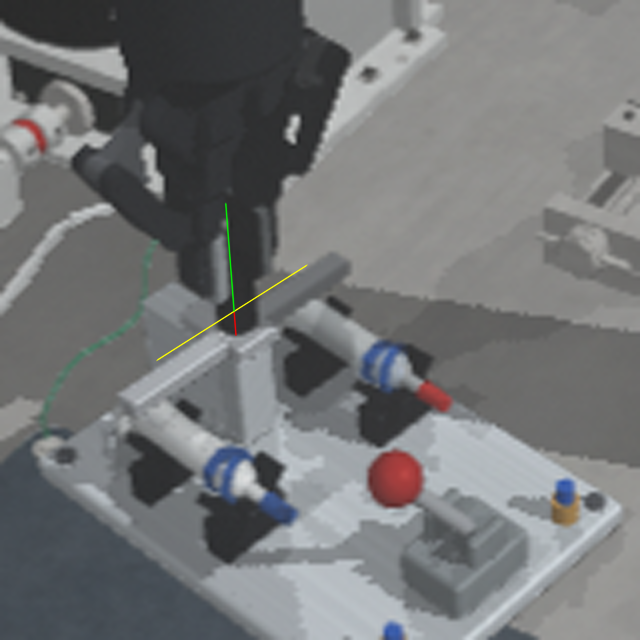

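carry_out:
  commands: [0,0,0,0,0,0]

```text
time: 31.45
eef_pos: [0.5597, 0.3612, 0.0767]
tcp_rot: [0.172, 1.54, -0.168]
contact_force: [-1.5, 1.0, 0.4]
width: 0.0163
```

carry_out:
  commands: [0,0,0,0,0,0,0,0,0,0,0,0,0,0,0,0,0,0,-0.03,0,0,0,0,0,-0.04,0,0,0,0,0,-0.04,0,0,0,0,0,0,-0.035,-0.03,0,0,0,0,-0.035,-0.03,0,0,0,0,-0.035,-0.03,0,0,0,0,-0.035,-0.03,0,0,0,0,-0.035,-0.02,0,0,0,0,-0.035,0,0,0,0,0,-0.035,0,0,0,0,0,0,0,0,0,0]
  grip: 0.05

```text
time: 32.85
eef_pos: [0.3593, 0.1496, 0.1862]
tcp_rot: [0.169, 1.54, -0.159]
contact_force: [-0.5, 0.5, -0.9]
width: 0.05
```

```bash
python3 - <<'E'
from h import *
rk()
im,d=cams.capture("top"); overlay("top",[],(150,310,140,240),5,"pics/t31a.png",im)
overlay("top",rackmodel(P0,0,.6),(190,310,140,260),5,"pics/t31.png",im)
cv2.imwrite("pics/t31b.png",cv2.resize(im[150:310,130:490,::-1],(800,356)))
im,d=cams.capture("scene"); overlay("scene",[],(270,430,170,340),4,"pics/s31.png",im)
overlay("scene",[],(180,260,270,370),6,"pics/s31b.png",im)
E
```

```text
rack -0.0945 -0.2493 z 0.2192 w 0.05 F [-0.5  0.5 -0.9] t 32.85
```

View pics/t31.png

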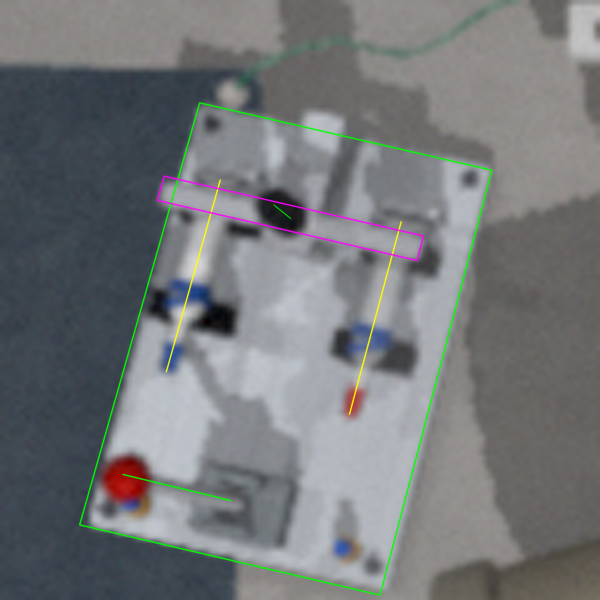

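View pics/s31.png

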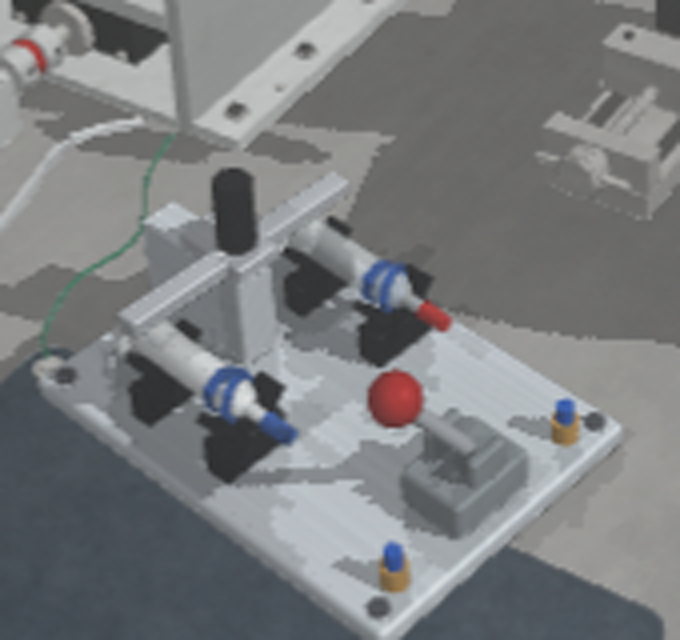

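View pics/t31b.png

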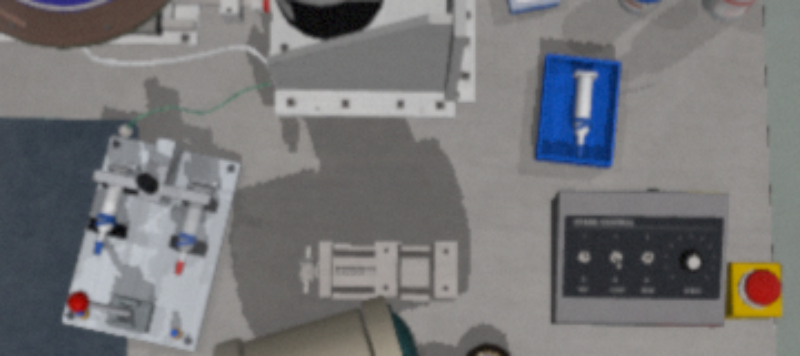

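View pics/s31b.png

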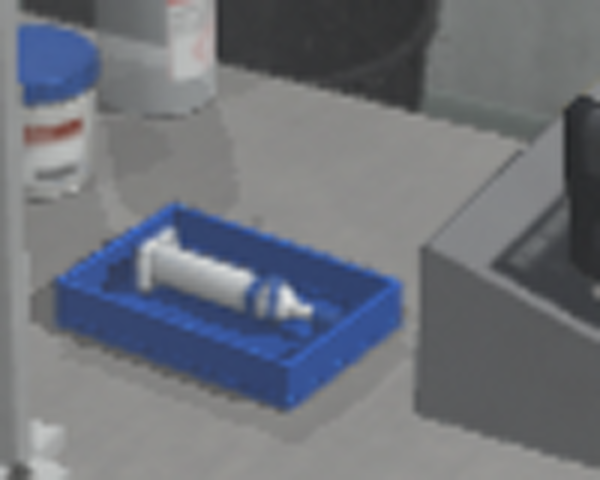

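Lever is at the left, the bar and knob are at the same pixels as at the start (fully home), the red-capped cartridge is in the right bay, and the empty lies flat in the tray. Handing in.

```bash
python3 - <<'E'
from plant import ticket,readout
print(readout.observe()["time"]); print(ticket.finish_job())
E
```

```text
32.95
the job is handed in; nothing more can be done
None
```

I did the whole job in the order asked and handed it in at about 33 s. I threw the lever from the right bay to the left and slid the keeper fully back. The empty right-bay cartridge went into the tray and the red-capped one into the right bay, cap towards the lever. Then I slid the keeper home.

**Last checks (both cameras, arm clear of everything):**
- The lever is on its left stop.
- The keeper bar and knob are at their starting pixels. The bar was pushed about 36 mm up to its stop, which read about 20 N.
- The fresh cartridge lies within about 1–2 mm of where the old one was.
- The left cartridge has not moved.
- The empty lies flat inside the tray.

**Disagreement found:**
- The reported tool position was about 33 mm further ahead along the fingers than the real one. It showed in the pictures and in a light touch on the bench.
- I corrected every height for this, and no check failed because of it.
- The camera depth suggested 37–38 mm instead. I used the figure from the touch, and the grips fitted it.

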